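# Load the microscopy tray

### The job

Load the metal tray for the microscopy round: stand the tall white reagent bottle with the narrow cap in the large round recess, the amber dropper bottle (the one with the long rubber teat) in the small round recess, and put one flat cover-glass box into each of the two square recesses, either box in either one. Everything must sit fully down in its recess, and the bottles must stay upright all the time. Leave the amber bottle with the plain screw cap and the wide-capped specimen pot where they stand.

Things in the scene. Friction and masses are not known exactly. Their poses are not given: they have to be found in the camera images.
- reagent_center (a point): white round plastic bottle with a narrower red screw cap, to be loaded: body 43 mm in diameter and 76 mm high, cap 28 mm in diameter, 90 mm high in all, about 110 g. Point: on its axis, half-way up (45 mm above its underside); z up the bottle.
- dropper_center (a point): amber glass dropper bottle with a black collar and a long thin black rubber teat on top, to be loaded: body 32 mm in diameter, 55 mm high, then collar and teat, 82 mm high in all, about 45 g; grasp the body. Point: on its axis, half-way up (41 mm above its underside); z up the bottle.
- cover_1_center (a point): flat square box of cover glasses, blue base, clear lid: 34 x 34 mm, 17 mm high (32 mm wide below 11 mm), 18 g. Turn it parallel to the insert's sides to go in; hold it by its upper 10 mm, as the recess rim will surround its lowest 4 mm. Point: its centre, half-way up (8.5 mm); x, y along its sides.
- cover_2_center (a point): flat square box of cover glasses, white base, clear lid: 34 x 34 mm, 17 mm high (32 mm wide below 11 mm), 18 g. Turn it parallel to the insert's sides to go in; hold it by its upper 10 mm, as the recess rim will surround its lowest 4 mm. Point: its centre, half-way up (8.5 mm); x, y along its sides.
- screwcap_center (a point): look-alike, not to be moved: small amber bottle with a plain short black screw cap and no teat, 27 mm in diameter, 57 mm high. Point: its centre, half-way up (28.5 mm).
- pot_center (a point): look-alike, not to be moved: squat white specimen pot with a white screw cap wider than its body; body 44 mm, cap 50 mm in diameter, 55 mm high. Point: its centre, half-way up (27.5 mm).
- seat_reagent_floor (a point): fixed white insert, 70 x 70 mm, top 18 mm above the bench, one of four lying 2 x 2, 72 mm apart, in a fixed metal tray (154 x 154 mm, rim 16 mm high); the inserts swap places from start to start. In its top a 4 mm deep round recess of 51 mm diameter, the large round one, for the reagent bottle. Point: centre of the recess floor, 14 mm above the bench; x, y along the insert's sides, z up.
- seat_dropper_floor (a point): fixed white insert, 70 x 70 mm, top 18 mm above the bench, one of four lying 2 x 2, 72 mm apart, in a fixed metal tray (154 x 154 mm, rim 16 mm high); the inserts swap places from start to start. In its top a 4 mm deep round recess of 40 mm diameter, the small round one, for the dropper bottle. Point: centre of the recess floor, 14 mm above the bench; x, y along the insert's sides, z up.
- seat_square_1_floor (a point): fixed white insert, 70 x 70 mm, top 18 mm above the bench, one of four lying 2 x 2, 72 mm apart, in a fixed metal tray (154 x 154 mm, rim 16 mm high); the inserts swap places from start to start. In its top a 4 mm deep square recess, 42 x 42 mm with sides parallel to the insert's, for one cover-glass box. Point: centre of the recess floor, 14 mm above the bench; x, y along the insert's sides, z up.
- seat_square_2_floor (a point): fixed white insert, 70 x 70 mm, top 18 mm above the bench, one of four lying 2 x 2, 72 mm apart, in a fixed metal tray (154 x 154 mm, rim 16 mm high); the inserts swap places from start to start. In its top a 4 mm deep square recess, 42 x 42 mm with sides parallel to the insert's, for the other cover-glass box. Point: centre of the recess floor, 14 mm above the bench; x, y along the insert's sides, z up.
There are look-alikes about, which are no part of the job. What is shaped like the part that bears cover_2_center but red is not meant.

How it is judged:
By the outcome, as a careful person would: the job done as asked, in the order asked, and still so for the second after the job is handed in, with the robot touching nothing.
It also fails if it takes over 93 s, if anything falls off the work surface, if the arm or the gripper's body presses on something with over 40 N, if the wrist force passes 120 N, or if a joint passes its speed limit or range.

### The arm

A 7-joint arm with a two-finger parallel gripper is mounted at the origin on a cart in front of the work surface, level with it; the furniture and walls round the work are solid. World frame = base frame: x ahead of the robot, y to its left, z up, the work surface at z = 0. Lengths are in m, angles in rad, forces in N, time in s.
With the tool pointing down it reaches from about 0.4 to 0.85 m from the base axis. Payload 4.5 kg.
Tool frame: the origin (TCP) lies on the centre line of the jaws, within the pads' length; the fingertips stand 14 mm ahead of it and the grasp point (between the pads) lies 5 mm behind it (nose_length is the distance from the TCP to the fingertips, in m); x points along the fingers, y is the direction in which the jaws open and shut, and the axes are right-handed (so a half turn about x gives the same grasp; the last joint's range is limited). The gripper opens to 88 mm and grips with 3 to 60 N. Pads are 18 mm wide; open, the fingers measure 123 mm over their backs; the gripper's body (75 mm by 187 mm) begins 45 mm behind the grasp point.
Start: joints at [-1.095, 0.689, -0.195, 1.565, 0.157, 0.902, -0.215], TCP at [0.267, 0.565, 0.253] pointing down, gripper open.
Joint ranges: [-3.01, 3.01], [-0.46, 2.08], [-1.47, 1.51], [0.13, 2.56], [-1, 4.14], [0.04, 2.09], [-2.66, 2.66]. Speed limits (rad/s): [2.57, 2.57, 3.14, 3.14, 3.14, 3.14, 3.14].

### API

Orientations are given as a unit quaternion [x, y, z, w].
In Python, from plant import get_state, snapshot, camera_params, finish_job, boxes_of, silhouettes, spot_point, nose_length gives the robot as it stands.
- The arm moves only by the tool apply_moves, never from a script. Its arguments are lists of equal length, an entry for each row: "delta_pos": the shift along the tool's x, y, z in cm, a list of three; "yaw": the turn about the tool's x in rad; "gripper": the opening in per cent of the stroke, from 0 (shut) to 100 (fully open). A call has 1 to 10 rows; each row is the pose to reach, as a shift and turn from the pose measured when the call began, along the tool's axes at that moment; what a row does not reach only later rows make up. A row lasts 1/12 s, in which the tool goes at most 41.7 mm and 7.16 degrees, less where a joint would pass 70% of its speed; a pose out of reach is approached as far as the arm can. A call with a gripper value outside its range is refused whole. The fingers move at their own pace and stop on an object; "force" is the grip in N (left out, the last holds). Time passes only in rows, so rows that repeat a pose let the fingers close. It gives the time, the measured TCP pose, the force and the opening at its end, in the units of the state.
- get_state(): the state, without advancing time (a new reading comes with each control period).
- snapshot(name): name is "scene" or "top" or "wrist"; returns the picture (384x512x3 uint8, red, green, blue); there is no depth.
- camera_params(name): a dict with "fovy" (degrees; the focal length in pixels is half the picture's height over the tangent of half this angle, whatever the lens; pixels are square), "cx", "cy" (the principal point, pixels), "dist" ([k1, k2, p1, p2, k3] as OpenCV has them; the pictures are not rectified), "position" and "orientation" of the camera in the world. Camera axes: x right, y down, z forward; pixel columns grow to the right and rows downward; lengths in m; the calibration is good to about 2 mm. A picture is of the moment at which its call begins: read the wrist's pose just before it. camera_params takes no time and is no camera call; for the wrist camera it gives the pose at the moment of the call.
- finish_job(): hands the job in, once; it reports no verdict.
Trained networks look in the newest picture that a camera, given by its name, has taken for a name from the list of things; names that differ only in an ending like _2 or _b are one class to them, and where a whole thing is asked for, a point or a joint stands for the part that bears it (a point fixed in the world has none). Each returns a list of dicts, best first, with "score" (0 to 1); they miss things now and then, are a little off and sometimes report something else, mostly with a low value. They report only what shows in the picture. A call takes as long as a camera call. They do not tell look-alikes from the thing itself.
- boxes_of(thing, camera): "bbox" ([left, top, width, height] in pixels, round what is visible of it).
- silhouettes(thing, camera): "mask" (384x512 bool, what is visible of it) and "bbox" ([left, top, width, height] in pixels, round what is visible of it).
- spot_point(thing, camera): "pixel" ([column, row] in pixels: a listed point, or the origin of a listed thing).
The state is a dict: "clock": time; "q": joint angles; "qd": joint speeds; "joint_torque": joint torques, N m; "tool_pos": TCP position; "eef_rot": TCP orientation; "contact_force": force on the tool from outside, world axes, zero at the start; "moment": the same for the moment, N m; "opening": opening from 0.0 (shut) to 1.0 (fully open).
Only numpy, scipy, OpenCV 4.12 (cv2) and the standard library are available. Lean on these libraries where they do the work, as an engineer would, in place of code of your own. Each camera call takes 0.05 s, during which the arm holds its last target.

## Working session

There is one attempt and no reset: what is moved stays moved. The work goes in short steps, Python scripts to look and compute and a tool call to move; the robot and the scene stay as the last step left them, time stands still between calls to the robot, and variables do not carry over. Pictures are saved under pics/ and viewed, and the job is handed in when it is done.

Besides the shell and the picture viewer there is one more tool, called after "Emit:" as name([rows], argument=value, ...), one row to a line, values as JSON. apply_moves: Moves the arm, as the interface text tells. Its arguments: {"type":"object","properties":{"delta_pos":{"type":"array"},"yaw":{"type":"array"},"gripper":{"type":"array"},"force":{"type":"number"}},"required":["delta_pos","yaw","gripper"]}

```bash
ls; mkdir -p pics; python3 - <<'E'
from plant import *
import cv2,json
s=get_state();print({k:(v if not hasattr(v,'tolist') else v.tolist()) for k,v in s.items()})
for n in("scene","top","wrist"):
    print(n,camera_params(n)); im=snapshot(n); cv2.imwrite(f"pics/{n}0.png",im[:,:,::-1])
print(nose_length if not callable(nose_length) else nose_length())
E
```

```text
pics
{'clock': 0.0, 'q': [-1.0951803270949447, 0.6899974452079111, -0.19453366742911926, 1.5663628035179926, 0.15731453662488246, 0.9025104051183368, -0.2151192181846712], 'qd': [-0.000911573064364288, 0.0005211364947407364, -0.0010588309191659898, -0.000980854711148747, 0.001549024199995254, 0.0010107032360715921, 0.0013067053564023428], 'joint_torque': [0.00031510930057265796, -52.755610942840576, -1.2671737745404243, -15.342702269554138, -0.0526783405803144, 0.006313029007287696, 0.0001587187443874427], 'tool_pos': [0.26701033333848484, 0.5644040701312824, 0.25189712085871796], 'eef_rot': [0.15424803303918322, 0.6900283910342538, -0.15556487752811915, 0.6898318148287184], 'contact_force': [-0.6312215616707425, -0.5232021526116412, -0.9043492081811516], 'moment': [0.006700302624571291, 0.011387721770515578, -0.016696701575383176], 'opening': 1.001558654971895}
scene {'fovy': 45.63558195112597, 'cx': 258.084065215666, 'cy': 188.13770023759204, 'dist': array([-0.06560443,  0.        ,  0.        ,  0.        ,  0.        ]), 'position': array([-0.3105639 ,  0.77943771,  0.52317587]), 'orientation': array([-0.41541509,  0.73882831, -0.46594906,  0.25387893])}
top {'fovy': 42.68873013534889, 'cx': 260.7600201637987, 'cy': 187.0629235233866, 'dist': array([-0.10805888,  0.        ,  0.        ,  0.        ,  0.        ]), 'position': array([0.28930687, 0.24031529, 1.03495237]), 'orientation': array([ 0.73009848, -0.67353549,  0.07971095, -0.08338059])}
wrist {'fovy': 64.24131238149786, 'cx': 257.1988241573803, 'cy': 186.2543485473178, 'dist': array([0.0185886, 0.       , 0.       , 0.       , 0.       ]), 'position': array([0.19435432, 0.59889732, 0.38388455]), 'orientation': array([0.83430019, 0.52854761, 0.0832022 , 0.13288347])}
0.014
```

View pics/scene0.png

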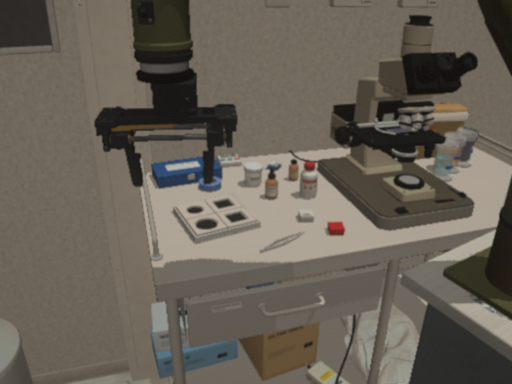

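View pics/top0.png

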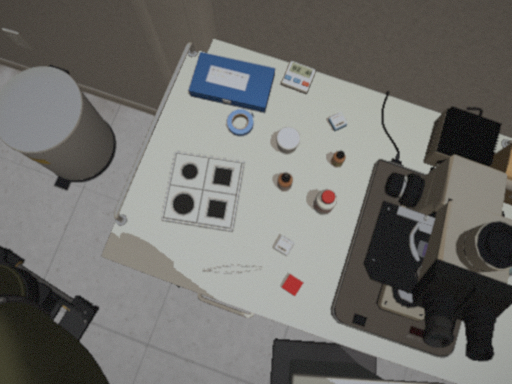

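View pics/wrist0.png

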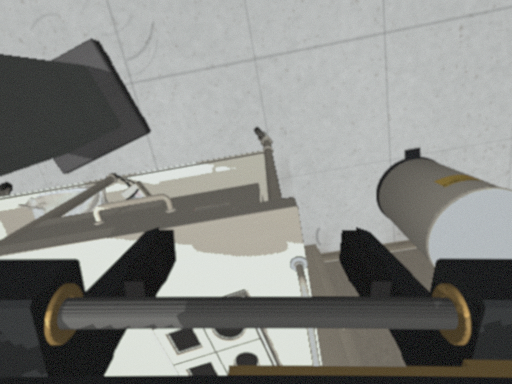

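```bash
cat > h.py <<'E'
from plant import *
import cv2,numpy as np
from scipy.spatial.transform import Rotation as R
def K(c):
    f=192/np.tan(np.radians(c['fovy'])/2); return np.array([[f,0,c['cx']],[0,f,c['cy']],[0,0,1]])
def ray(c,px):
    px=np.array(px,float).reshape(-1,1,2)
    p=cv2.undistortPoints(px,K(c),c['dist']).reshape(-1,2)
    return np.c_[p,np.ones(len(p))]@R.from_quat(c['orientation']).as_matrix().T
def onz(c,px,z):
    d=ray(c,px); o=np.array(c['position']); return o+d*((z-o[2])/d[:,2])[:,None]
def proj(c,P):
    M=R.from_quat(c['orientation']).as_matrix().T
    P=np.array(P,float).reshape(-1,3)
    return cv2.projectPoints((P-c['position'])@M.T,np.zeros(3),np.zeros(3),K(c),c['dist'])[0].reshape(-1,2)
def tri(cs,pxs):
    A=np.zeros((3,3));b=np.zeros(3)
    for c,p in zip(cs,pxs):
        d=ray(c,p)[0];d/=np.linalg.norm(d);Q=np.eye(3)-np.outer(d,d);A+=Q;b+=Q@c['position']
    return np.linalg.solve(A,b)
E
python3 - <<'E'
from h import *
ct=camera_params("top");cs=camera_params("scene")
im=snapshot("top");cv2.imwrite("pics/topz.png",cv2.resize(im[30:320,150:370,::-1],None,fx=2.7,fy=2,interpolation=2)[:600,:800])
im2=snapshot("scene");cv2.imwrite("pics/scenez.png",cv2.resize(im2[140:260,160:360,::-1],None,fx=4,fy=4,interpolation=2))
zs=dict(reagent_center=.045,dropper_center=.041,cover_1_center=.0085,screwcap_center=.0285,pot_center=.0275,seat_reagent_floor=.014,seat_dropper_floor=.014,seat_square_1_floor=.014)
for n,z in zs.items():
    for cam,c in(("top",ct),("scene",cs)):
        for r in spot_point(n,cam)[:4]:
            print(n,cam,round(r['score'],2),np.round(r['pixel'],1),onz(c,r['pixel'],z)[0].round(4))
E
```

```text
reagent_center top 0.55 [325.4 201.2] [0.5029 0.1197 0.045 ]
reagent_center scene 0.8 [307.7 177.5] [0.5128 0.1159 0.045 ]
dropper_center top 0.79 [283.8 178.7] [0.5446 0.2085 0.041 ]
dropper_center top 0.74 [190.3 171.8] [0.5437 0.4049 0.041 ]
dropper_center scene 0.51 [271.4 182. ] [0.5438 0.2053 0.041 ]
dropper_center scene 0.41 [193.6 210.2] [0.508  0.4328 0.041 ]
cover_1_center top 0.67 [335.3 120.8] [0.6951 0.102  0.0085]
cover_1_center scene 0.51 [273.6 167.7] [0.6784 0.1086 0.0085]
cover_1_center scene 0.28 [308.9 177.1] [0.5761 0.0608 0.0085]
screwcap_center top 0.49 [336.9 158.7] [0.6012 0.0977 0.0285]
screwcap_center top 0.39 [283.9 180. ] [0.545  0.2077 0.0285]
screwcap_center top 0.37 [285.3 138.6] [0.6372 0.211  0.0285]
screwcap_center scene 0.63 [295.6 169.7] [0.5986 0.0905 0.0285]
screwcap_center scene 0.3 [251.8 177.2] [0.6164 0.2185 0.0285]
pot_center top 0.7 [286.3 138.8] [0.6372 0.2088 0.0275]
pot_center top 0.33 [284.8 177.4] [0.5511 0.2061 0.0275]
pot_center scene 0.91 [251.6 176.4] [0.6229 0.2152 0.0275]
pot_center scene 0.66 [305.3 179.1] [0.538  0.1032 0.0275]
seat_reagent_floor top 0.67 [177.5 204.7] [0.4766 0.4284 0.014 ]
seat_reagent_floor scene 0.7 [206.1 225. ] [0.4784 0.418  0.014 ]
seat_dropper_floor top 0.79 [190.8 169.7] [0.5553 0.4088 0.014 ]
seat_square_1_floor top 0.71 [220.2 175.5] [0.5476 0.3443 0.014 ]
seat_square_1_floor scene 0.71 [225.7 204.9] [0.5393 0.337  0.014 ]
```

View pics/topz.png

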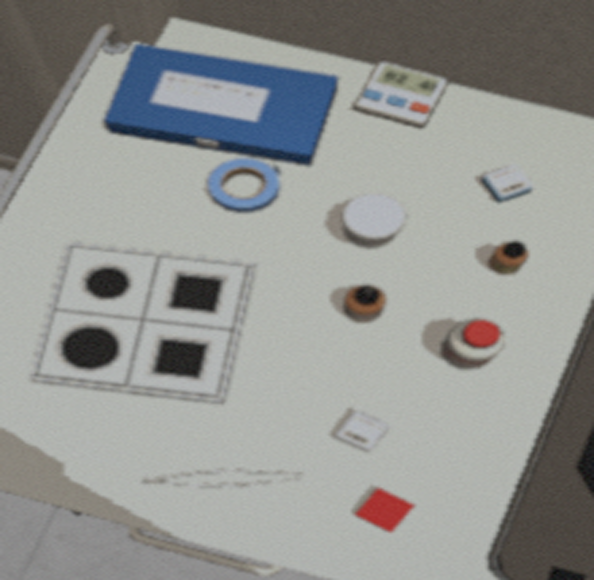

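View pics/scenez.png

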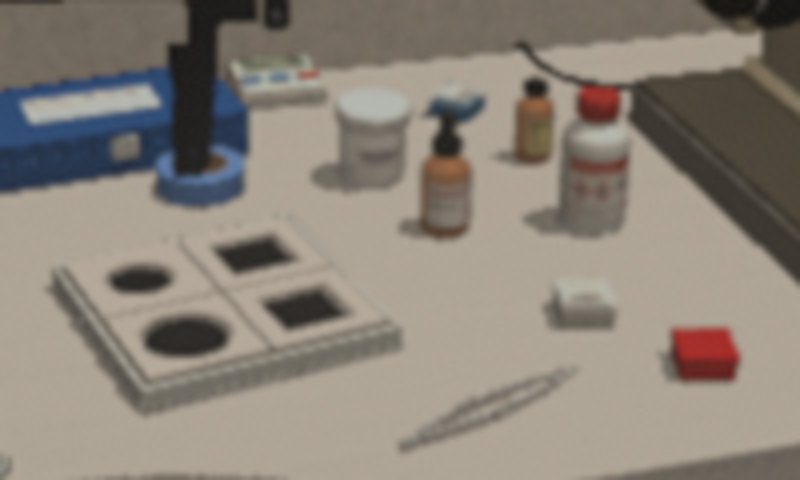

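```bash
cat >> h.py <<'E'
def ortho(im,c,z,x0,x1,y0,y1,s=.0005):
    # image: column = -y (y1 left), row = -x (x1 top)
    xs=np.arange(x1,x0,-s);ys=np.arange(y1,y0,-s)
    X,Y=np.meshgrid(xs,ys,indexing='ij')
    p=proj(c,np.c_[X.ravel(),Y.ravel(),np.full(X.size,z)]).astype(np.float32)
    return cv2.remap(im,p[:,0].reshape(X.shape),p[:,1].reshape(X.shape),cv2.INTER_CUBIC)
E
cat > m1.py <<'E'
from h import *
c=camera_params("top");im=snapshot("top");hsv=cv2.cvtColor(im,cv2.COLOR_RGB2HSV)
# recess centroids
g=cv2.cvtColor(im,cv2.COLOR_RGB2GRAY)
def cent(m,x0,y0,x1,y1):
    mm=np.zeros_like(m,np.uint8);mm[y0:y1,x0:x1]=m[y0:y1,x0:x1]
    n,l,st,ce=cv2.connectedComponentsWithStats(mm);k=1+np.argmax(st[1:,4]);return ce[k],st[k]
S={}
for n,b in dict(R=(165,188,203,222),D=(175,157,203,184),S1=(208,160,240,190),S2=(200,195,232,222)).items():
    ce,st=cent(g<100,*b);S[n]=onz(c,ce,.0155)[0];print(n,ce,st,S[n].round(4))
for a,b in(("R","D"),("S2","S1"),("D","S1"),("R","S2")):
    d=S[b]-S[a];print(a,b,np.linalg.norm(d),np.degrees(np.arctan2(d[1],d[0])))
print("center",np.mean(list(S.values()),0))
red=((hsv[...,0]<8)|(hsv[...,0]>172))&(hsv[...,1]>150)
ce,st=cent(red,310,180,345,215);print("redcap",ce,st,onz(c,ce,.085)[0],onz(c,ce,.09)[0])
ce,st=cent(g<60,270,165,300,195);print("dropper teat/collar",ce,st,onz(c,ce,.07)[0],onz(c,ce,.082)[0])
for n,cc in(("b1",(.695,.10)),("b2",(.43,.20))):
    o=ortho(im,c,.017,cc[0]-.05,cc[0]+.05,cc[1]-.05,cc[1]+.05);cv2.imwrite(f"pics/o_{n}.png",cv2.resize(o[...,::-1],None,fx=3,fy=3))
for n in("reagent_center","dropper_center","cover_1_center"):
    for r in silhouettes(n,"top")[:4]: print(n,r['score'],r['bbox'])
E
python3 m1.py; cd pics; python3 -c "
import cv2;cv2.imwrite('o.png',cv2.resize(cv2.hconcat([cv2.imread('o_b1.png'),cv2.imread('o_b2.png')]),(800,400)))"
```

```text
R [182.95689655 203.50287356] [173 194  21  21 348] [0.4798 0.4169 0.0155]
D [189.32984293 171.03141361] [182 164  16  15 191] [0.5517 0.4114 0.0155]
S1 [222.23443223 176.17582418] [213 167  19  19 273] [0.5461 0.3396 0.0155]
S2 [216.33566434 208.76923077] [207 200  19  19 286] [0.4743 0.3451 0.0155]
R D 0.07212441180094713 -4.335947925284477
S2 S1 0.07194233843263097 -4.370525633475289
D S1 0.07204255001316708 -94.51582197085263
R S2 0.07199879166209833 -94.37102875850054
center [0.51298084 0.37824678 0.0155    ]
redcap [327.60169492 196.61016949] [322 191  13  12 118] [0.5038585  0.12071546 0.085     ] [0.50272922 0.12134496 0.09      ]
dropper teat/collar [285.08196721 177.57377049] [281 174   9   8  61] [0.53973653 0.20698653 0.07      ] [0.53662223 0.207401   0.082     ]
reagent_center 0.82 [314.5, 190.3, 20.3, 22.2]
dropper_center 0.73 [275.7, 171.4, 15.3, 21.9]
cover_1_center 0.78 [330.0, 113.9, 17.3, 16.5]
cover_1_center 0.22 [203.9, 156.5, 38.9, 40.5]Traceback (most recent call last):
  File "<string>", line 2, in <module>
    import cv2;cv2.imwrite('o.png',cv2.resize(cv2.hconcat([cv2.imread('o_b1.png'),cv2.imread('o_b2.png')]),(800,400)))
                                              ~~~~~~~~~~~^^^^^^^^^^^^^^^^^^^^^^^^^^^^^^^^^^^^^^^^^^^^^^^^^
cv2.error: OpenCV(4.12.0) /io/opencv/modules/core/src/matrix_operations.cpp:64: error: (-215:Assertion failed) src[i].dims <= 2 && src[i].rows == src[0].rows && src[i].type() == src[0].type() in function 'hconcat'
```

```bash
cd pics; python3 -c "
import cv2;cv2.imwrite('o.png',cv2.hconcat([cv2.resize(cv2.imread('o_b1.png'),(400,400)),cv2.resize(cv2.imread('o_b2.png'),(400,400))]))"
```

```text
(no output)
```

View pics/o.png

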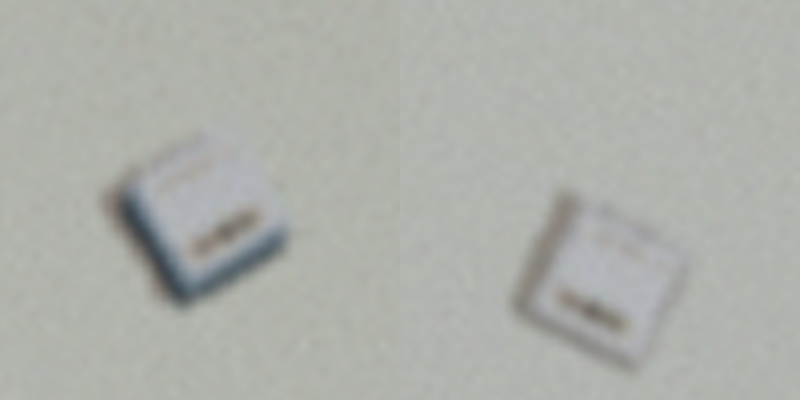

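```bash
cat >> h.py <<'E'
def wrap(a): return (a+np.pi/2)%np.pi-np.pi/2
def go(p,jaw=None):
    """p world TCP target, jaw world angle deg of jaw axis (mod 180)."""
    s=get_state();M=R.from_quat(s['eef_rot']).as_matrix()
    d=M.T@(np.array(p)-s['tool_pos'])*100
    j=np.arctan2(M[1,1],M[0,1])
    yaw=0 if jaw is None else -wrap(np.radians(jaw)-j)
    print("t",round(s['clock'],2),"tcp",np.round(s['tool_pos'],4),"jaw",round(np.degrees(j),1),"tilt",np.round(M[2,0],4),"q7",round(s['q'][6],2),"open",round(s['opening'],3))
    print("  delta",d.round(2),"yaw",round(yaw,3),"rows",max(np.linalg.norm(d)/4.17,abs(np.degrees(yaw))/7.16).round(1))
    for n,v in(("+x",(1,0,0)),("+y",(0,1,0)),("+z",(0,0,1))): print("   world cm",n,(M.T@np.array(v)).round(3))
E
python3 - <<'E'
from h import *
go((.503,.121,.20),90)
go((.503,.121,.20),0)
go((.503,.121,.20),-50)
s=get_state();print(camera_params('wrist')['position']-s['tool_pos'])
c=camera_params('wrist');print(proj(c,[s['tool_pos']]))
E
```

```text
t 1.25 tcp [0.2672 0.565  0.2527] jaw 64.7 tilt -1.0 q7 -0.22 open 1.001
  delta [  5.27 -30.06  40.3 ] yaw -0.442 rows 12.1
   world cm +x [0.    0.428 0.904]
   world cm +y [ 0.     0.904 -0.428]
   world cm +z [-1.  0. -0.]
t 1.25 tcp [0.2672 0.565  0.2527] jaw 64.7 tilt -1.0 q7 -0.22 open 1.001
  delta [  5.27 -30.06  40.3 ] yaw 1.129 rows 12.1
   world cm +x [0.    0.428 0.904]
   world cm +y [ 0.     0.904 -0.428]
   world cm +z [-1.  0. -0.]
t 1.25 tcp [0.2672 0.565  0.2527] jaw 64.7 tilt -1.0 q7 -0.22 open 1.001
  delta [  5.27 -30.06  40.3 ] yaw -1.14 rows 12.1
   world cm +x [0.    0.428 0.904]
   world cm +y [ 0.     0.904 -0.428]
   world cm +z [-1.  0. -0.]
[-0.07278162  0.03421115  0.13188832]
[[257.55914906 258.85594426]]
```

Emit:
apply_moves([
  [3,-30,40.3],
  [3,-30,40.3],
  [3,-30,40.3],
  [3,-30,40.3],
  [3,-30,40.3],
  [3,-30,40.3],
  [3,-30,40.3],
  [3,-30,40.3],
  [3,-30,40.3],
  [3,-30,40.3],
], yaw=[-0.442,-0.442,-0.442,-0.442,-0.442,-0.442,-0.442,-0.442,-0.442,-0.442], gripper=[100,100,100,100,100,100,100,100,100,100])

```text
clock: 2.08
tool_pos: [0.4635, 0.196, 0.228]
eef_rot: [-0.0, 0.707, 0.0, 0.707]
contact_force: [0.8, 0.0, 0.4]
opening: 0.998
```

```bash
python3 - <<'E'
from h import *
go((.46,.121,.22),90)
E
```

```text
t 2.08 tcp [0.4635 0.196  0.228 ] jaw 90.0 tilt -1.0 q7 0.74 open 0.998
  delta [ 0.8  -7.5  -0.35] yaw 0.0 rows 1.8
   world cm +x [ 0.001 -0.     1.   ]
   world cm +y [0. 1. 0.]
   world cm +z [-1.     0.     0.001]
```

Emit:
apply_moves([
  [0,-4,-3],
  [0,-4,-3],
  [0,-4,-3],
  [0,-4,-3],
], yaw=[0,0,0,0], gripper=[100,100,100,100])

```text
clock: 2.42
tool_pos: [0.4338, 0.1562, 0.2283]
eef_rot: [0.0, 0.707, 0.0, 0.708]
contact_force: [-0.5, -0.4, 0.9]
opening: 1.002
```

```bash
python3 - <<'E'
from h import *
c=camera_params("wrist");im=snapshot("wrist");cv2.imwrite("pics/w1.png",im[:,:,::-1])
c=camera_params("wrist");np.save("w1.npy",c,allow_pickle=True)
for n,P in dict(reagtop=(.503,.121,.09),reagbot=(.503,.121,0),droptop=(.537,.207,.082),dropbot=(.537,.207,0),b1=(.693,.098,.017),b2=(.41,.196,.017)).items(): print(n,proj(c,[P]).round(0))
E
```

```text
reagtop [[220. 245.]]
reagbot [[228. 210.]]
droptop [[304. 270.]]
dropbot [[295. 234.]]
b1 [[215. 340.]]
b2 [[291. 139.]]
```

View pics/w1.png

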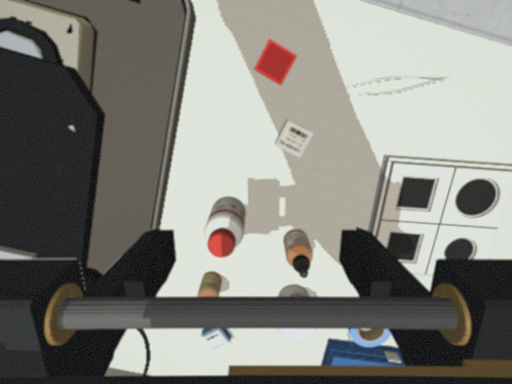

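```bash
cat > m2.py <<'E'
from h import *
from scipy.optimize import minimize
a=np.linspace(0,2*np.pi,40)
def cyl(x,y,parts):
    return np.vstack([np.c_[x+r*np.cos(a),y+r*np.sin(a),np.full(40,z)] for r,z in parts])
def hullc(c,P):
    h=cv2.convexHull(proj(c,P).astype(np.float32));m=cv2.moments(h);return np.array([m['m10']/m['m00'],m['m01']/m['m00']]),m['m00'],h
def fit(c,ce,parts,x0):
    f=lambda v:np.sum((hullc(c,cyl(v[0],v[1],parts))[0]-ce)**2)
    r=minimize(f,x0,method='Nelder-Mead',options=dict(xatol=1e-5,fatol=1e-6));return r.x,hullc(c,cyl(*r.x,parts))[1]
def blob(m,b):
    x0,y0,x1,y1=b;mm=np.zeros(m.shape,np.uint8);mm[y0:y1,x0:x1]=m[y0:y1,x0:x1]
    n,l,st,ce=cv2.connectedComponentsWithStats(mm);k=1+np.argmax(st[1:,4]);
    cs,_=cv2.findContours((l==k).astype(np.uint8),cv2.RETR_EXTERNAL,cv2.CHAIN_APPROX_NONE)
    h=cv2.convexHull(cs[0]);mm=cv2.moments(h);return np.array([mm['m10']/mm['m00'],mm['m01']/mm['m00']]),st[k,4],h
def red(im):
    h=cv2.cvtColor(im,cv2.COLOR_RGB2HSV);return ((h[...,0]<8)|(h[...,0]>172))&(h[...,1]>120)
E
cat > m3.py <<'E'
from m2 import *
cap=[(.014,.0765),(.014,.09)]
B=dict(top=(310,180,345,215),wrist=(195,222,245,262),scene=(295,155,325,178))
for n in B:
    c=camera_params(n);im=snapshot(n)
    ce,A,_=blob(red(im),B[n]);print(n,ce,A,*fit(c,ce,cap,(.503,.121)))
B=dict(top=(270,165,300,195),wrist=(275,222,320,285),scene=(255,165,285,205))
for n in B:
    c=camera_params(n);im=snapshot(n);h=cv2.cvtColor(im,cv2.COLOR_RGB2HSV).astype(int)
    m=((h[...,0]<18)&(h[...,1]>90))|(h[...,2]<60)
    ce,A,hu=blob(m,B[n])
    print(n,ce,A,*fit(c,ce,[(.016,0),(.016,.05),(.0035,.082)],(.537,.207)))
E
python3 m3.py
```

```text
Traceback (most recent call last):
  File "m3.py", line 6, in <module>
    ce,A,_=blob(red(im),B[n]);print(n,ce,A,*fit(c,ce,cap,(.503,.121)))
           ~~~~^^^^^^^^^^^^^^
  File "m2.py", line 13, in blob
    n,l,st,ce=cv2.connectedComponentsWithStats(mm);k=1+np.argmax(st[1:,4]);
                                                       ~~~~~~~~~^^^^^^^^^^
ValueError: attempt to get argmax of an empty sequence
```

Top is occluded by the arm now; I'll use the saved top0/scene0 images.

```bash
sed -i 's/im=snapshot(n)/im=cv2.imread(dict(top="pics\/top0.png",scene="pics\/scene0.png",wrist="pics\/w1.png")[n])[:,:,::-1].copy()/' m3.py; python3 m3.py
```

```text
top [327.85022026 196.56975037] 129 [0.50430641 0.12006081] 175.43894455605187
wrist [220.86691542 242.73414179] 560 [0.50440678 0.12143831] 720.7425902287941
scene [309.38845144 164.96062992] 75 [0.50474982 0.11966463] 96.03127603163011
top [284.50686642 180.09862672] 149 [0.54521115 0.20635926] 261.47920232475735
wrist [299.24726135 256.31893584] 549 [0.55032782 0.20933716] 1121.9363528741524
scene [271.18666667 177.94933333] 110 [0.57807238 0.18323238] 333.375057044439
```

```bash
python3 - <<'E'
from h import *
c=np.load("w1.npy",allow_pickle=True).item();ct=camera_params("top");cs=camera_params("scene")
print(c['position'])
for z in(.05,.1,.15,.2):
    print(z,onz(c,[[103,112],[95,250],[82,240]],z).round(3)[:,:2].tolist())
# scene: stage left tip (338,135)?, top: left tip of stage (367,262)(402,175)
print("base edge wrist",onz(c,[[165,220],[190,20],[155,230]],.03).round(3).tolist())
print("base top",onz(ct,[[375,165],[335,315],[362,215]],.03).round(3).tolist())
for z in(.05,.1,.15,.2): print("stage top",z,onz(ct,[[367,262],[402,175],[388,190]],z).round(3)[:,:2].tolist())
E
python3 -c "
import cv2
a=cv2.imread('pics/top0.png')[90:360,260:512];cv2.imwrite('pics/tz2.png',cv2.resize(a,None,fx=2.2,fy=2.2,interpolation=2))
a=cv2.imread('pics/scene0.png')[0:240,260:512];cv2.imwrite('pics/sz2.png',cv2.resize(a,None,fx=2.5,fy=2.5,interpolation=2))"
```

```text
[0.35347827 0.15688816 0.36011195]
0.05 [[0.379, 0.006], [0.532, -0.027], [0.519, -0.039]]
0.1 [[0.375, 0.03], [0.503, 0.003], [0.492, -0.008]]
0.15 [[0.37, 0.055], [0.474, 0.032], [0.466, 0.024]]
0.2 [[0.366, 0.079], [0.445, 0.062], [0.439, 0.056]]
base edge wrist [[0.504, 0.049, 0.03], [0.294, 0.093, 0.03], [0.517, 0.036, 0.03]]
base top [[0.594, 0.015, 0.03], [0.275, 0.086, 0.03], [0.483, 0.04, 0.03]]
stage top 0.05 [[0.384, 0.03], [0.571, -0.038], [0.536, -0.009]]
stage top 0.1 [[0.379, 0.041], [0.556, -0.024], [0.523, 0.004]]
stage top 0.15 [[0.375, 0.052], [0.542, -0.01], [0.511, 0.017]]
stage top 0.2 [[0.37, 0.062], [0.528, 0.005], [0.498, 0.029]]
```

View pics/tz2.png

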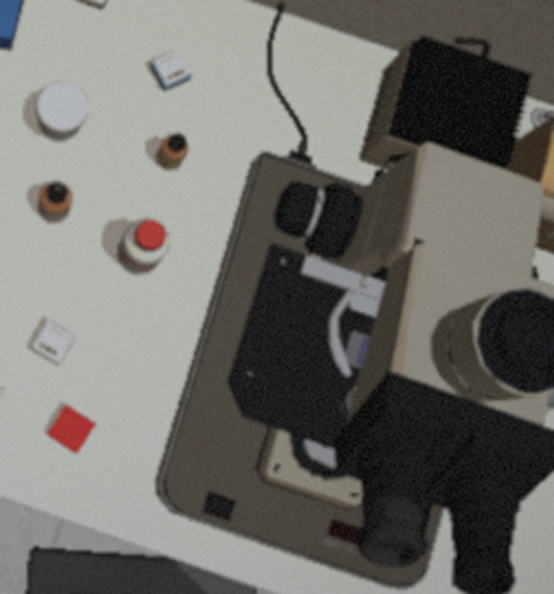

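View pics/sz2.png

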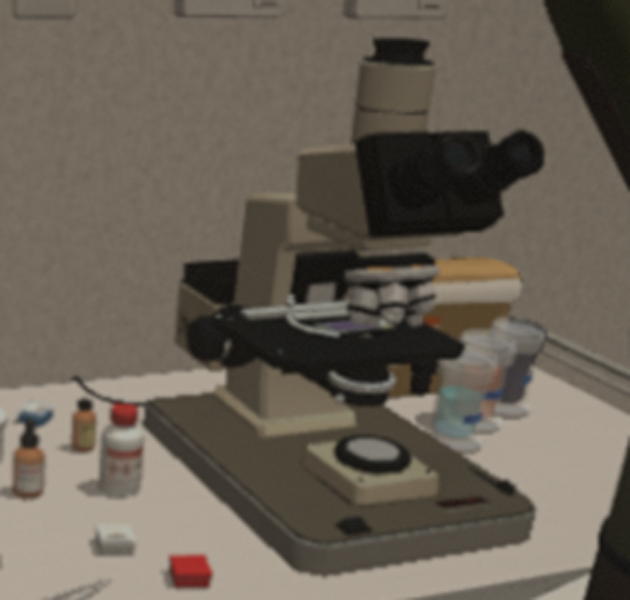

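```bash
python3 - <<'E'
from h import *
for n in("scene","top"):
  im=snapshot(n);cv2.imwrite(f"pics/{n}1.png",im[:,:,::-1])
go((.5045,.1205,.20),0)
E
python3 -c "
import cv2
cv2.imwrite('pics/st1.png',cv2.resize(cv2.vconcat([cv2.imread('pics/scene1.png'),cv2.imread('pics/top1.png')]),(400,600)))"
```

```text
t 2.62 tcp [0.4341 0.1578 0.2282] jaw 90.1 tilt -1.0 q7 0.76 open 1.0
  delta [ 2.83 -3.75  7.03] yaw -1.568 rows 12.6
   world cm +x [ 0.002 -0.002  1.   ]
   world cm +y [0.002 1.    0.002]
   world cm +z [-1.     0.002  0.002]
```

View pics/st1.png

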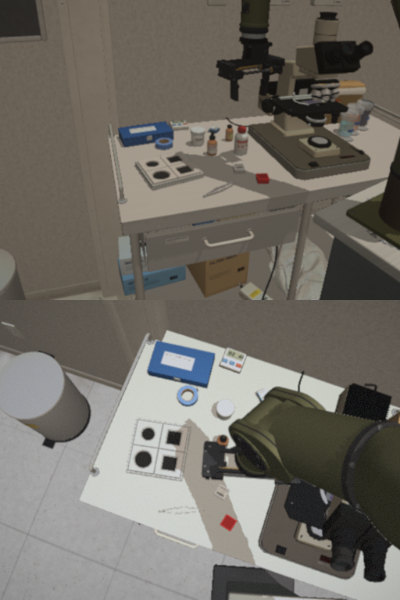

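```bash
python3 - <<'E'
from h import *
cs=camera_params("scene")
for z in(.3,.4,.5,.6,.7): print(z,proj(cs,[(.434,.158,z)]).round(0))
# phototube top at scene (420,18), triangulate w/ top (495,240)
ct=camera_params("top")
print(tri([cs,ct],[(420,20),(497,240)]), "head top",tri([cs,ct],[(381,63),(428,160)]),"eyepiece",tri([cs,ct],[(468,62),(480,345)]))
# elbow circle in top1: approx pixel
im=cv2.imread("pics/top1.png");cv2.imwrite("pics/top1b.png",cv2.resize(im,None,fx=1.5,fy=1.5))
E
```

```text
0.3 [[321.  86.]]
0.4 [[325.  37.]]
0.5 [[328. -16.]]
0.6 [[332. -73.]]
0.7 [[ 336. -134.]]
[ 0.38390531 -0.05831198  0.43022549] head top [ 0.4933326  -0.02440981  0.32491649] eyepiece [ 0.25079411 -0.06450542  0.36264038]
```

View pics/top1b.png

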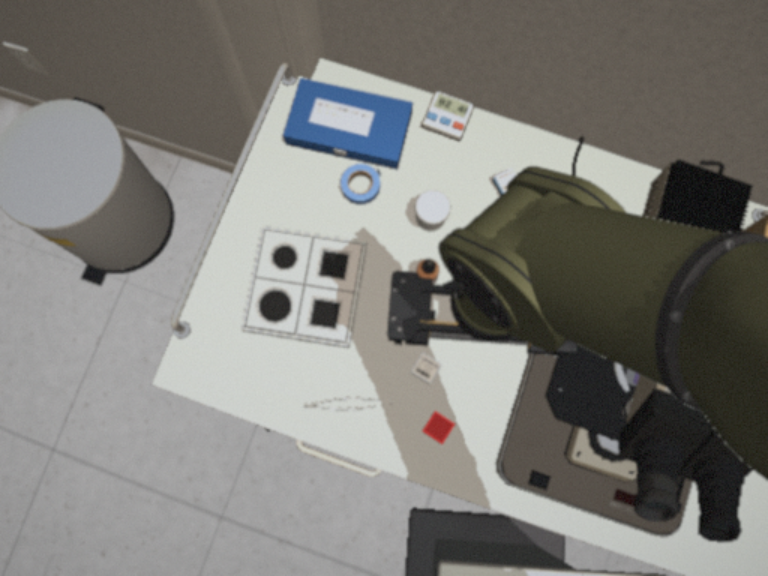

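View pics/scene1.png

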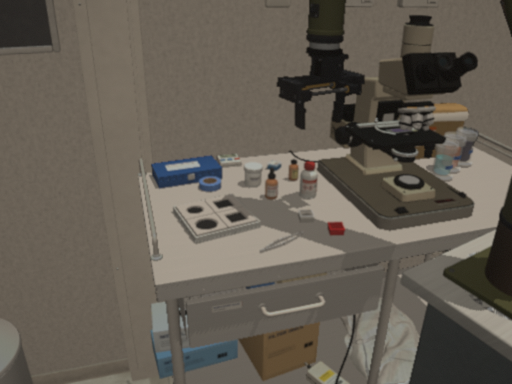

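```bash
cat > fk.py <<'E'
import numpy as np
from scipy.spatial.transform import Rotation as R
rz=lambda a:R.from_euler('z',a).as_matrix();ry=lambda a:R.from_euler('y',a).as_matrix()
def fk(q,p,sg):
    b,d1,L1,L2,L3,a,a2=p
    z=np.array([0,0,1.]);x=np.array([1.,0,0])
    M=rz(b+sg[0]*q[0]);P=d1*z;pts=[P]
    M=M@ry(q[1])@rz(sg[1]*q[2]);P=P+M@(L1*z+a*x);pts.append(P)
    M=M@ry(q[3]);P=P+M@(-a*x);M=M@rz(sg[2]*q[4]);P=P+M@(L2*z);pts.append(P)
    M=M@ry(q[5]);P=P+M@(a2*x);M=M@rz(sg[3]*q[6]);P=P+M@(L3*z);pts.append(P)
    return np.array(pts),M
E
python3 - <<'E'
from h import *
from fk import *
import itertools,json
from scipy.optimize import least_squares
s=get_state();print(np.round(s['q'],3),s['tool_pos'])
D=[([-1.0951803270949447, 0.6899974452079111, -0.19453366742911926, 1.5663628035179926, 0.15731453662488246, 0.9025104051183368, -0.2151192181846712],[0.26701033333848484, 0.5644040701312824, 0.25189712085871796],[0.15424803303918322, 0.6900283910342538, -0.15556487752811915, 0.6898318148287184]),(list(s['q']),list(s['tool_pos']),list(s['eef_rot']))]
json.dump([[list(map(float,y)) for y in x] for x in D],open("fkd.json","w"))
for sg in itertools.product([1,-1],repeat=3):
  sg=(1,)+sg
  best=None
  for b0 in(0,1.5,3,-1.5):
    def f(p):
        r=[]
        for q,t,e in D:
            P,M=fk(q,p,sg);r+=list(P[-1]-t);r+=list(M[:,2]-R.from_quat(e).as_matrix()[:,0])
        return r
    o=least_squares(f,[b0,.3,.4,.4,.3,0,0])
    if best is None or o.cost<best.cost:best=o
  print(sg,best.cost,best.x.round(3))
E
```

```text
[-0.205  0.538 -0.37   2.065  0.337  0.593  0.764] [0.43408221 0.15781525 0.22819051]
(1, 1, 1, 1) 8.579697996411028e-07 [ 1.832000e+00  1.983015e+03  1.681700e+01  1.248600e+01  1.986323e+03
 -1.110000e+01  4.790000e-01]
(1, 1, 1, -1) 8.579697996411028e-07 [ 1.832000e+00  1.983015e+03  1.681700e+01  1.248600e+01  1.986323e+03
 -1.110000e+01  4.790000e-01]
(1, 1, -1, 1) 0.0977823443687763 [ 2.318 -1.953  2.856  2.14  -1.156  0.736  3.896]
(1, 1, -1, -1) 0.0977823443687763 [ 2.318 -1.953  2.856  2.14  -1.156  0.736  3.896]
(1, -1, 1, 1) 0.09764415659765098 [-1.411 -3.366  1.367  1.06  -2.765  2.59   5.943]
(1, -1, 1, -1) 0.09764415659765098 [-1.411 -3.366  1.367  1.06  -2.765  2.59   5.943]
(1, -1, -1, 1) 3.299055916124292e-06 [ 9.620000e-01 -2.896792e+03 -2.417200e+01 -1.763500e+01 -2.902363e+03
  1.591800e+01 -1.457000e+00]
(1, -1, -1, -1) 3.299055916124292e-06 [ 9.620000e-01 -2.896792e+03 -2.417200e+01 -1.763500e+01 -2.902363e+03
  1.591800e+01 -1.457000e+00]
```

```bash
cat > fitfk.py <<'E'
from h import *
from fk import *
import json,sys
from scipy.optimize import least_squares
D=json.load(open("fkd.json"));s=get_state()
D.append([list(map(float,s[k])) for k in("q","tool_pos","eef_rot")]);json.dump(D,open("fkd.json","w"))
for sg in((1,1,1,1),(1,-1,-1,1)):
  best=None
  for b0 in(0,1.5,3,-1.5):
   for full in (0,1):
    def f(p,w=1):
        r=[]
        for q,t,e in D:
            P,M=fk(q,p,sg);r+=list(P[-1]-t);r+=list(M[:,2]-R.from_quat(e).as_matrix()[:,0])
        r+=list((.01)*(np.array(p[1:5])-.35)*.3)+[p[5]*.01,p[6]*.01]
        return r
    o=least_squares(f,[b0,.3,.4,.4,.3,0,0])
    if best is None or o.cost<best.cost:best=o
  print(sg,best.cost,best.x.round(3),np.abs(best.fun[:-6]).max().round(4)); P,_=fk(s['q'],best.x,sg);print(P.round(3).tolist())
E
python3 fitfk.py
```

```text
(1, 1, 1, 1) 0.00016962052877735382 [ 2.667  0.65   0.426  0.895 -0.012 -1.2   -1.322] 0.0027
[[0.0, 0.0, 0.65], [0.305, -0.804, 1.589], [0.809, -1.11, 0.213], [0.434, 0.158, 0.228]]
(1, -1, -1, 1) 0.00010478834911954488 [ 2.37   0.055  2.245  1.382  0.572 -0.714  0.895] 0.0041
[[0.0, 0.0, 0.055], [-0.11, 0.624, 2.324], [-0.398, 0.484, 0.802], [0.434, 0.158, 0.228]]
```

```bash
sed -i 's/for sg in((1,1,1,1),(1,-1,-1,1)):/for sg in [(a,b,c,1) for a in(1,-1) for b in(1,-1) for c in(1,-1)]:/; s/D.append/len(sys.argv)>1 and D.append/' fitfk.py; python3 fitfk.py
```

```text
(1, 1, 1, 1) 0.00016962052877735382 [ 2.667  0.65   0.426  0.895 -0.012 -1.2   -1.322] 0.0027
[[0.0, 0.0, 0.65], [0.305, -0.804, 1.589], [0.809, -1.11, 0.213], [0.434, 0.158, 0.228]]
(1, 1, -1, 1) 0.16536427999610787 [ 2.76   0.85   1.496  1.403  0.829 -0.615  0.596] 0.2831
[[0.0, 0.0, 0.85], [-0.351, -0.033, 2.429], [-0.277, 0.326, 0.942], [0.434, 0.158, 0.228]]
(1, -1, 1, 1) 0.1654305317613005 [-0.75   1.046 -1.612 -0.873  0.301  1.228  0.622] 0.2896
[[0.0, 0.0, 1.046], [0.453, 0.128, -0.926], [0.754, -0.414, 0.447], [0.434, 0.158, 0.228]]
(1, -1, -1, 1) 0.00010478834911954488 [ 2.37   0.055  2.245  1.382  0.572 -0.714  0.895] 0.0041
[[0.0, 0.0, 0.055], [-0.11, 0.624, 2.324], [-0.398, 0.484, 0.802], [0.434, 0.158, 0.228]]
(-1, 1, 1, 1) 1.7393473858950306e-05 [0.033 0.256 0.907 0.451 0.436 0.079 0.417] 0.0025
[[0.0, 0.0, 0.256], [0.52, 0.097, 0.997], [0.823, 0.009, 0.665], [0.434, 0.158, 0.228]]
(-1, 1, -1, 1) 0.16563435519359132 [ 2.909  1.883 -1.215 -0.414  0.944 -0.119 -0.689] 0.3407
[[0.0, 0.0, 1.883], [0.717, -0.062, 0.896], [1.003, -0.223, 1.176], [0.434, 0.158, 0.228]]
(-1, -1, 1, 1) 0.16611215275862165 [-0.597  2.352 -0.535 -0.183  1.712 -0.617 -1.911] 0.3606
[[0.0, 0.0, 2.352], [-0.795, 0.087, 2.188], [-1.41, 0.164, 2.013], [0.434, 0.159, 0.228]]
(-1, -1, -1, 1) 4.1997531408789076e-07 [-0.063  0.356  0.594  0.359  0.341  0.012  0.047] 0.0001
[[0.0, 0.0, 0.356], [0.31, 0.049, 0.86], [0.468, 0.189, 0.57], [0.434, 0.158, 0.228]]
```

Emit:
apply_moves([
  [3,-3.75,7],
  [3,-3.75,7],
  [3,-3.75,7],
  [3,-3.75,7],
], yaw=[0.4,0.4,0.4,0.4], gripper=[80,80,80,80])

```text
clock: 2.95
tool_pos: [0.5059, 0.1202, 0.1972]
eef_rot: [0.142, 0.692, -0.141, 0.693]
contact_force: [-0.7, 1.0, -0.5]
opening: 0.798
```

```bash
python3 - <<'E'
from h import *
go((.5045,.1205,.14),20)
print(np.round(get_state()['q'],2))
E
python3 fitfk.py 1 | tail -2
```

```text
t 2.95 tcp [0.5059 0.1202 0.1972] jaw 66.9 tilt -1.0 q7 0.59 open 0.798
  delta [ 5.72 -0.04 -0.15] yaw 0.818 rows 6.5
   world cm +x [0.002 0.393 0.92 ]
   world cm +y [ 0.001  0.92  -0.393]
   world cm +z [-1.     0.002  0.001]
[-0.17  0.64 -0.24  1.94  0.26  0.59  0.59]
(-1, -1, -1, 1) 6.421204568459887e-06 [-0.065  0.327  0.594  0.355  0.314  0.01   0.041] 0.0026
[[0.0, 0.0, 0.327], [0.36, 0.042, 0.797], [0.541, 0.141, 0.508], [0.506, 0.121, 0.195]]
```

Emit:
apply_moves([
  [5.7,-0.05,-0.15],
  [5.7,-0.05,-0.15],
  [5.7,-0.05,-0.15],
  [5.7,-0.05,-0.15],
  [5.7,-0.05,-0.15],
  [5.7,-0.05,-0.15],
  [5.7,-0.05,-0.15],
  [5.7,-0.05,-0.15],
  [5.7,-0.05,-0.15],
], yaw=[0.82,0.82,0.82,0.82,0.82,0.82,0.82,0.82,0.82], gripper=[80,80,80,80,80,80,80,80,80])

```text
clock: 3.7
tool_pos: [0.5038, 0.1221, 0.1405]
eef_rot: [0.405, 0.58, -0.403, 0.58]
contact_force: [-0.5, 0.0, -0.5]
opening: 0.801
```

```bash
python3 - <<'E'
from h import *
go((.5045,.1205,.055),20)
c=camera_params("wrist");im=snapshot("wrist");cv2.imwrite("pics/w2.png",im[:,:,::-1])
np.save("w2.npy",c,allow_pickle=True)
for n,P in dict(reagtop=(.5045,.1205,.09),droptop=(.54,.207,.082),).items(): print(n,proj(c,[P]).round(0))
im=snapshot("scene");cv2.imwrite("pics/scene2.png",im[:,:,::-1])
E
```

```text
t 3.7 tcp [0.5038 0.1221 0.1405] jaw 20.3 tilt -1.0 q7 0.04 open 0.801
  delta [ 8.55 -0.01  0.18] yaw 0.005 rows 2.0
   world cm +x [0.002 0.938 0.346]
   world cm +y [ 0.002  0.346 -0.938]
   world cm +z [-1.     0.002 -0.001]
reagtop [[257. 219.]]
droptop [[362. 109.]]
```

View pics/w2.png

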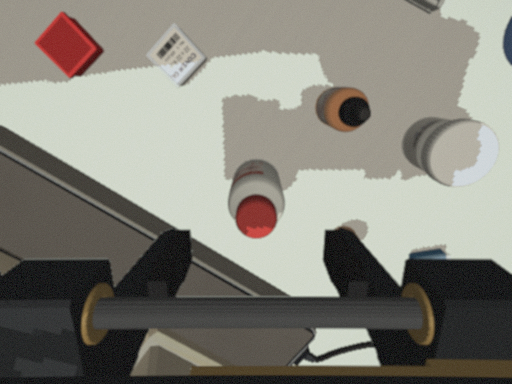

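View pics/scene2.png

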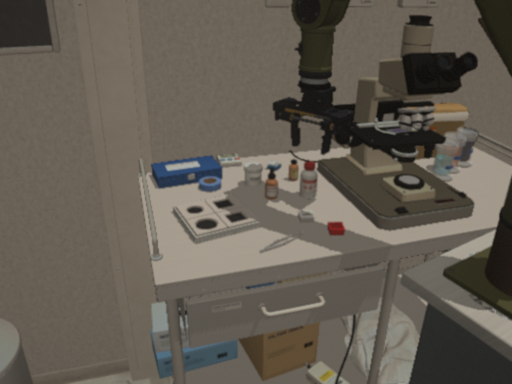

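Emit:
apply_moves([
  [4,0,0.18],
  [7,0,0.18],
  [8.5,0,0.18],
  [8.5,0,0.18],
  [8.5,0,0.18],
  [8.5,0,0.18],
], yaw=[0,0,0,0,0,0], gripper=[80,80,80,80,80,80])

```text
clock: 4.3
tool_pos: [0.5054, 0.1201, 0.0563]
eef_rot: [0.406, 0.58, -0.403, 0.58]
contact_force: [-0.6, 0.1, 0.3]
opening: 0.799
```

Emit:
apply_moves([
  [0,0,0],
  [0,0,0],
  [0,0,0],
  [0,0,0],
  [0,0,0],
  [0,0,0],
  [0,0,0],
  [0,0,0],
], yaw=[0,0,0,0,0,0,0,0], gripper=[40,40,40,40,40,40,40,40], force=20)

```text
clock: 4.97
tool_pos: [0.5051, 0.1199, 0.0568]
eef_rot: [0.406, 0.58, -0.403, 0.58]
contact_force: [-1.3, -0.7, 5.8]
opening: 0.482
```

```bash
python3 - <<'E'
from h import *
c=np.load("w2.npy",allow_pickle=True).item()
print("dropper tip",onz(c,[[356,112]],.080), "box2 lid corners",onz(c,[[175,23],[207,62],[180,86],[147,52]],.017).round(4).tolist(),"collar?",onz(c,[[344,108]],.03))
go((.5045,.1205,.055),20)
im=snapshot("wrist");cv2.imwrite("pics/w3.png",im[:,:,::-1])
E
```

```text
dropper tip [[0.53792751 0.20445941 0.08      ]] box2 lid corners [[0.4033, 0.2183, 0.017], [0.4336, 0.201, 0.017], [0.4188, 0.1767, 0.017], [0.3886, 0.1917, 0.017]] collar? [[0.54415572 0.20593256 0.03      ]]
t 4.97 tcp [0.5051 0.1199 0.0568] jaw 20.2 tilt -1.0 q7 0.04 open 0.482
  delta [ 0.18 -0.04 -0.07] yaw 0.003 rows 0.0
   world cm +x [0.003 0.939 0.345]
   world cm +y [ 0.002  0.345 -0.939]
   world cm +z [-1.     0.003 -0.001]
```

View pics/w3.png

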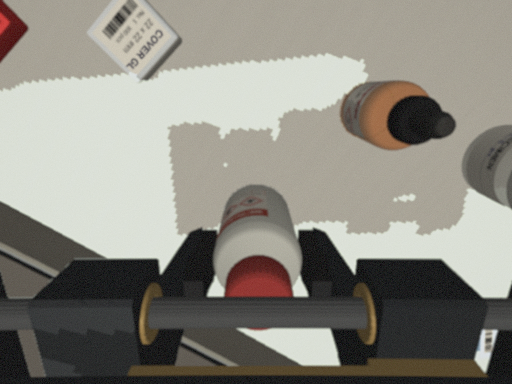

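Emit:
apply_moves([
  [-1,0,0],
  [-3,0,0],
  [-6,0,0],
  [-9,0,0],
  [-11,0,0],
  [-11,0,0],
], yaw=[0,0,0,0,0,0], gripper=[40,40,40,40,40,40])

```text
clock: 5.52
tool_pos: [0.5072, 0.1202, 0.1709]
eef_rot: [0.408, 0.578, -0.401, 0.582]
contact_force: [0.2, 0.4, -1.5]
opening: 0.48
```

```bash
python3 - <<'E'
from h import *
go((.48,.417,.165),40)
im=snapshot("scene");cv2.imwrite("pics/scene3.png",im[:,:,::-1])
E
```

```text
t 5.52 tcp [0.5072 0.1202 0.1709] jaw 20.2 tilt -0.9999 q7 0.04 open 0.48
  delta [  0.7    7.68 -28.8 ] yaw -0.346 rows 7.1
   world cm +x [0.01  0.939 0.345]
   world cm +y [ 0.005  0.345 -0.939]
   world cm +z [-1.     0.011 -0.001]
```

View pics/scene3.png

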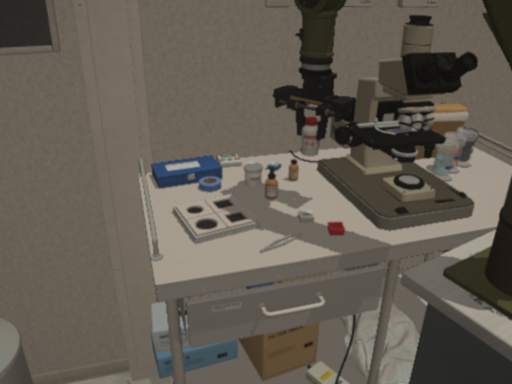

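Emit:
apply_moves([
  [0.1,0.6,-2.2],
  [0.2,1.5,-5.5],
  [0.3,2.4,-9],
  [0.4,3.3,-12.5],
  [0.5,4.3,-16],
  [0.6,5.2,-19.5],
  [0.7,6.1,-23],
  [0.7,6.9,-26],
  [0.7,7.5,-28],
  [0.7,7.7,-28.8],
], yaw=[-0.03,-0.07,-0.1,-0.14,-0.18,-0.22,-0.26,-0.3,-0.34,-0.35], gripper=[40,40,40,40,40,40,40,40,40,40])

```text
clock: 6.4
tool_pos: [0.4766, 0.4213, 0.1612]
eef_rot: [0.298, 0.642, -0.293, 0.643]
contact_force: [-0.3, 0.3, -1.2]
opening: 0.483
```

Emit:
apply_moves([
  [0,0,0],
  [0,0,0],
  [0,0,0],
], yaw=[0,0,0], gripper=[40,40,40])

```text
clock: 6.65
tool_pos: [0.4769, 0.4188, 0.1604]
eef_rot: [0.298, 0.641, -0.295, 0.643]
contact_force: [0.6, -0.7, -1.6]
opening: 0.478
```

```bash
python3 - <<'E'
from h import *
go((.48,.417,.10),40)
c=camera_params("wrist");im=snapshot("wrist");cv2.imwrite("pics/w4.png",im[:,:,::-1]);np.save("w4.npy",c,allow_pickle=True)
for n,P in dict(R=(.4798,.4169,.018),D=(.5517,.4114,.018),S1=(.5461,.3396,.018),S2=(.4743,.3451,.018)).items(): print(n,proj(c,[P]).round(0))
g=cv2.cvtColor(im,cv2.COLOR_RGB2GRAY)
E
```

```text
t 6.65 tcp [0.4769 0.4188 0.1604] jaw 40.5 tilt -1.0 q7 -0.11 open 0.478
  delta [6.04 0.09 0.33] yaw 0.008 rows 1.5
   world cm +x [0.004 0.761 0.649]
   world cm +y [ 0.003  0.649 -0.761]
   world cm +z [-1.     0.005  0.   ]
R [[258. 180.]]
D [[309. 230.]]
S1 [[258. 274.]]
S2 [[206. 230.]]
```

View pics/w4.png

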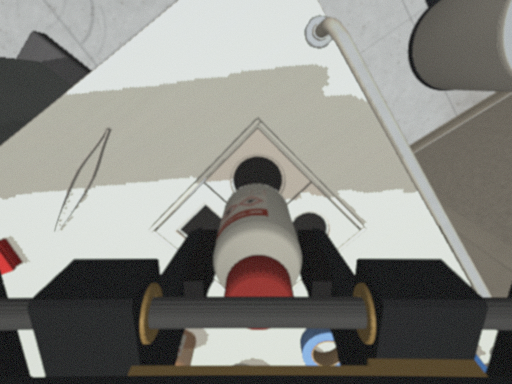

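Emit:
apply_moves([
  [2,0.1,0.3],
  [4,0.1,0.3],
  [6,0.1,0.3],
  [7.4,0.1,0.3],
  [8,0.1,0.3],
  [8,0.1,0.3],
  [8,0.1,0.3],
  [8,0.1,0.3],
], yaw=[0,0,0,0,0,0,0,0], gripper=[40,40,40,40,40,40,40,40])

```text
clock: 7.37
tool_pos: [0.4811, 0.4176, 0.0819]
eef_rot: [0.299, 0.641, -0.294, 0.643]
contact_force: [0.1, 0.1, -0.3]
opening: 0.488
```

```bash
python3 - <<'E'
from h import *
go((.48,.417,.071))
im=snapshot("wrist");cv2.imwrite("pics/w5.png",im[:,:,::-1])
im=snapshot("scene");cv2.imwrite("pics/scene4.png",cv2.resize(im[140:260,160:360,::-1],None,fx=4,fy=4,interpolation=2))
E
```

```text
t 7.37 tcp [0.4811 0.4176 0.0819] jaw 40.4 tilt -1.0 q7 -0.11 open 0.488
  delta [ 1.08 -0.13 -0.03] yaw 0 rows 0.3
   world cm +x [0.006 0.761 0.648]
   world cm +y [ 0.004  0.648 -0.761]
   world cm +z [-1.     0.008  0.001]
```

View pics/w5.png

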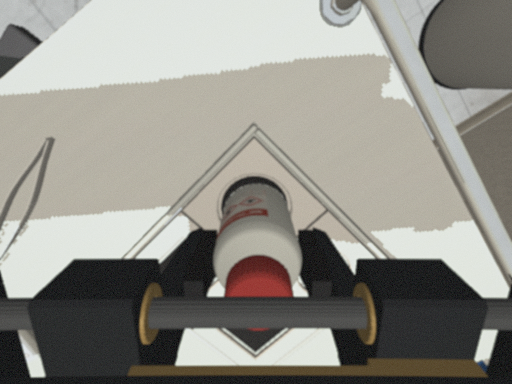

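View pics/scene4.png

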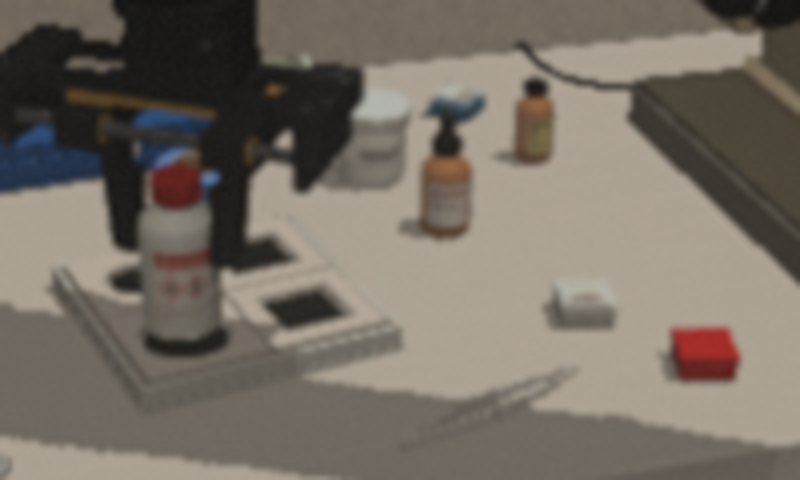

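Emit:
apply_moves([
  [0.3,-0.13,0],
  [0.6,-0.13,0],
  [0.9,-0.13,0],
  [1.1,-0.13,0],
  [1.1,-0.13,0],
  [1.1,-0.13,0],
  [1.1,-0.13,0],
  [1.1,-0.13,0],
], yaw=[0,0,0,0,0,0,0,0], gripper=[40,40,40,40,40,40,40,40])

```text
clock: 8.13
tool_pos: [0.48, 0.4168, 0.0708]
eef_rot: [0.299, 0.641, -0.294, 0.643]
contact_force: [-1.1, 0.1, 0.3]
opening: 0.477
```

Emit:
apply_moves([
  [0.1,0,0],
  [0.15,0,0],
  [0.15,0,0],
  [0.15,0,0],
], yaw=[0,0,0,0], gripper=[40,40,40,40])

```text
clock: 8.47
tool_pos: [0.48, 0.4168, 0.0707]
eef_rot: [0.299, 0.641, -0.294, 0.643]
contact_force: [-2.6, -2.7, 10.5]
opening: 0.485
```

```bash
python3 - <<'E'
from h import *
go((.48,.417,.071))
im=snapshot("scene");cv2.imwrite("pics/scene5.png",cv2.resize(im[160:260,160:260,::-1],None,fx=6,fy=6,interpolation=2))
print(get_state()['contact_force'])
E
```

```text
t 8.47 tcp [0.48   0.4168 0.0707] jaw 40.4 tilt -1.0 q7 -0.11 open 0.485
  delta [-0.03  0.01 -0.02] yaw 0 rows 0.0
   world cm +x [0.006 0.761 0.648]
   world cm +y [ 0.004  0.648 -0.761]
   world cm +z [-1.     0.008  0.001]
[-2.59067931 -2.42058305  9.18708193]
```

View pics/scene5.png

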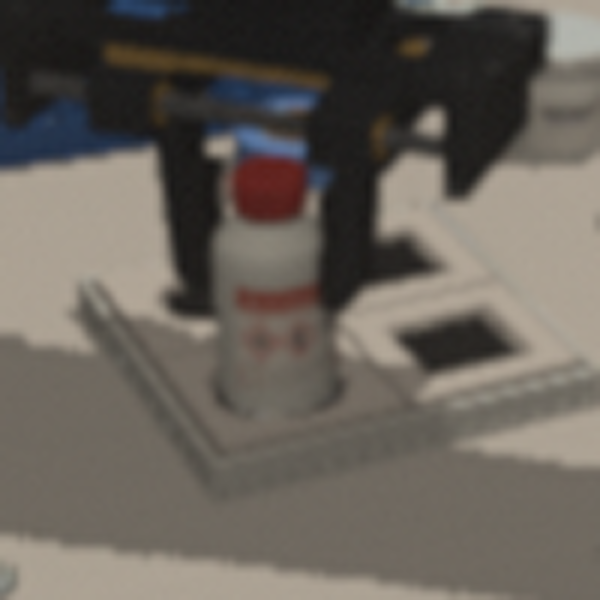

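Emit:
apply_moves([
  [-0.05,0,0],
  [-0.05,0,0],
  [-0.05,0,0],
  [-0.05,0,0],
  [-2,0,0],
  [-5,0,0],
  [-9,0,0],
  [-12,0,0],
  [-13,0,0],
  [-13,0,0],
], yaw=[0,0,0,0,0,0,0,0,0,0], gripper=[65,65,65,65,70,75,80,80,80,80])

```text
clock: 9.35
tool_pos: [0.4807, 0.4174, 0.2036]
eef_rot: [0.301, 0.64, -0.292, 0.644]
contact_force: [-0.0, -0.2, -0.5]
opening: 0.797
```

```bash
python3 - <<'E'
from h import *
go((.47,.17,.20),80)
im=snapshot("scene");cv2.imwrite("pics/scene6.png",cv2.resize(im[140:260,160:360,::-1],None,fx=4,fy=4,interpolation=2))
E
```

```text
t 9.35 tcp [0.4807 0.4174 0.2036] jaw 40.4 tilt -0.9999 q7 -0.1 open 0.797
  delta [  0.13 -16.86  18.15] yaw -0.691 rows 5.9
   world cm +x [0.011 0.761 0.648]
   world cm +y [ 0.009  0.648 -0.761]
   world cm +z [-1.     0.014  0.   ]
```

View pics/scene6.png

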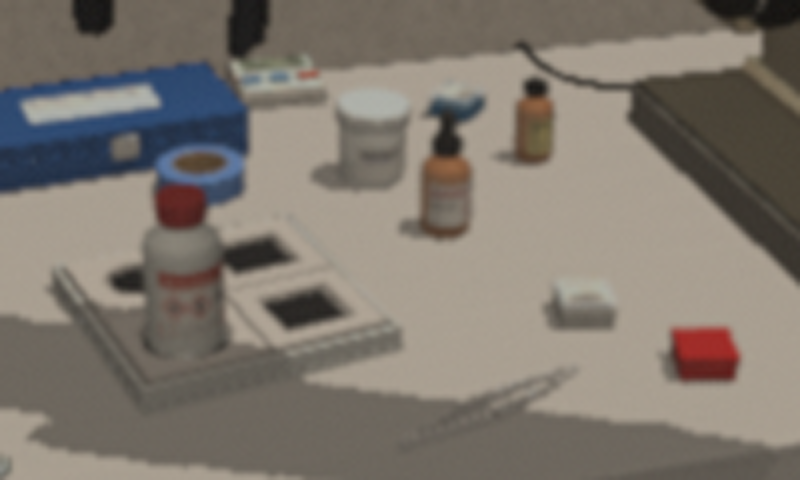

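```bash
python3 - <<'E'
from h import *
go((.539,.206,.16),85.6)
E
```

```text
t 9.4 tcp [0.4795 0.4165 0.2012] jaw 40.4 tilt -1.0 q7 -0.1 open 0.802
  delta [ 4.04 -9.15 19.88] yaw -0.789 rows 6.3
   world cm +x [0.007 0.761 0.648]
   world cm +y [ 0.006  0.648 -0.761]
   world cm +z [-1.     0.009  0.001]
```

Emit:
apply_moves([
  [0,-9.1,19.9],
  [0,-9.1,19.9],
  [0,-9.1,19.9],
  [0,-9.1,19.9],
  [2,-9.1,19.9],
  [4,-9.1,19.9],
  [4,-9.1,19.9],
  [4,-9.1,19.9],
  [4,-9.1,19.9],
  [4,-9.1,19.9],
], yaw=[-0.789,-0.789,-0.789,-0.789,-0.789,-0.789,-0.789,-0.789,-0.789,-0.789], gripper=[65,65,65,65,65,65,65,65,65,65])

```text
clock: 10.23
tool_pos: [0.5389, 0.2075, 0.1599]
eef_rot: [0.029, 0.704, -0.024, 0.709]
contact_force: [0.1, 0.3, 0.6]
opening: 0.648
```

```bash
python3 - <<'E'
from h import *
go((.539,.206,.04),85.6)
c=camera_params("wrist");im=snapshot("wrist");cv2.imwrite("pics/w6.png",im[:,:,::-1]);np.save("w6.npy",c,allow_pickle=True)
for z in(0,.04,.055,.082): print(z,proj(c,[(.539,.206,z),(.539,.222,z),(.539,.190,z)]).round(0).tolist())
E
```

```text
t 10.23 tcp [0.5389 0.2075 0.1599] jaw 85.7 tilt -1.0 q7 0.76 open 0.648
  delta [11.98 -0.23 -0.05] yaw 0.001 rows 2.9
   world cm +x [0.006 0.076 0.997]
   world cm +y [ 0.006  0.997 -0.076]
   world cm +z [-1.     0.007  0.006]
0 [[255.0, 172.0], [271.0, 170.0], [239.0, 173.0]]
0.04 [[255.0, 184.0], [273.0, 183.0], [236.0, 185.0]]
0.055 [[255.0, 190.0], [274.0, 188.0], [235.0, 191.0]]
0.082 [[255.0, 202.0], [276.0, 200.0], [233.0, 203.0]]
```

View pics/w6.png

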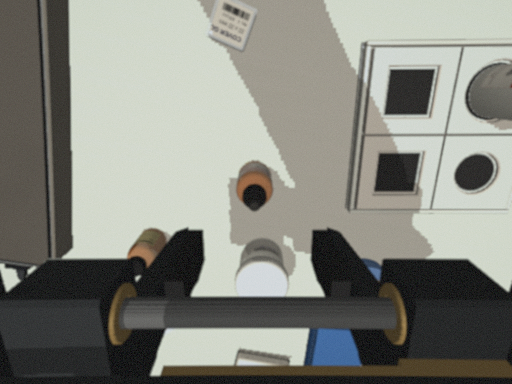

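Emit:
apply_moves([
  [4,-0.2,0.25],
  [8,-0.2,0.25],
  [11,-0.2,0.25],
  [12,-0.2,0.25],
  [12,-0.2,0.25],
  [12,-0.2,0.25],
  [12,-0.2,0.25],
], yaw=[0,0,0,0,0,0,0], gripper=[65,65,65,65,65,65,65])

```text
clock: 10.87
tool_pos: [0.5436, 0.2073, 0.0422]
eef_rot: [0.03, 0.703, -0.023, 0.71]
contact_force: [-0.3, 0.3, 0.1]
opening: 0.65
```

```bash
python3 - <<'E'
from h import *
go((.542,.206,.039),85.6)
c=camera_params("wrist");im=snapshot("wrist");cv2.imwrite("pics/w7.png",im[:,:,::-1])
for z in(0.026,.055,.082): print(z,proj(c,[(.542,.206,z),(.542,.222,z),(.542,.190,z),(.526,.206,z),(.558,.206,z)]).round(0).tolist())
E
```

```text
t 10.87 tcp [0.5436 0.2073 0.0422] jaw 85.7 tilt -0.9999 q7 0.7 open 0.65
  delta [ 0.32 -0.14 -0.15] yaw 0.002 rows 0.1
   world cm +x [0.01  0.075 0.997]
   world cm +y [ 0.008  0.997 -0.075]
   world cm +z [-1.     0.009  0.01 ]
0.026 [[255.0, 240.0], [284.0, 238.0], [225.0, 242.0], [252.0, 213.0], [257.0, 266.0]]
0.055 [[255.0, 272.0], [290.0, 269.0], [219.0, 274.0], [252.0, 240.0], [257.0, 301.0]]
0.082 [[255.0, 315.0], [299.0, 312.0], [211.0, 318.0], [251.0, 278.0], [258.0, 349.0]]
```

View pics/w7.png

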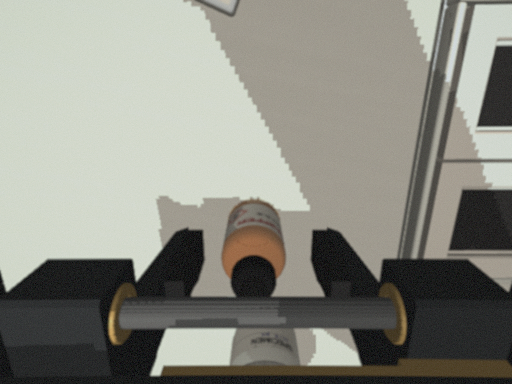

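Emit:
apply_moves([
  [0.3,-0.1,0],
  [0.3,-0.1,0],
  [0.3,-0.1,0],
  [0.3,-0.1,0],
  [0.3,-0.1,0],
  [0.3,-0.1,0],
  [0.3,-0.1,0],
  [0.3,-0.1,0],
  [0.3,-0.1,0],
], yaw=[0,0,0,0,0,0,0,0,0], gripper=[65,65,65,28,28,28,28,28,28], force=14)

```text
clock: 11.67
tool_pos: [0.5436, 0.2061, 0.0393]
eef_rot: [0.03, 0.703, -0.024, 0.71]
contact_force: [0.1, 0.4, 0.3]
opening: 0.362
```

```bash
python3 - <<'E'
from h import *
go((.542,.206,.039),85.6)
c=camera_params("wrist");im=snapshot("wrist");cv2.imwrite("pics/w8.png",im[:,:,::-1])
P=[(.544,.206,0),(.528,.206,0),(.54,.206,.0)]
print(proj(c,P).round(0).tolist())
E
```

```text
t 11.67 tcp [0.5436 0.2061 0.0393] jaw 85.7 tilt -0.9999 q7 0.7 open 0.362
  delta [ 0.03 -0.02 -0.16] yaw 0.002 rows 0.0
   world cm +x [0.01  0.075 0.997]
   world cm +y [ 0.008  0.997 -0.075]
   world cm +z [-1.     0.009  0.01 ]
[[257.0, 225.0], [255.0, 200.0], [256.0, 219.0]]
```

View pics/w8.png

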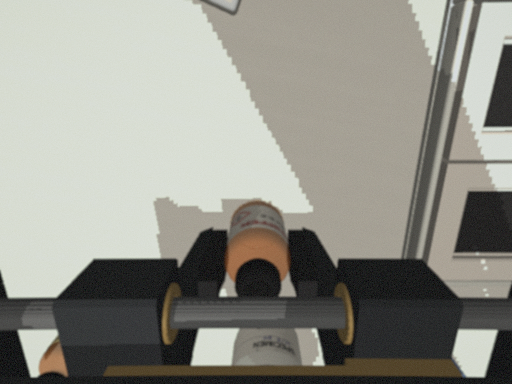

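Emit:
apply_moves([
  [-1,0,0],
  [-3,0,0],
  [-6,0,0],
  [-9,0,0],
  [-10,0,0],
  [-10,0,0],
  [-10,0,0],
], yaw=[0,0,0,0,0,0,0], gripper=[28,28,28,28,28,28,28])

```text
clock: 12.3
tool_pos: [0.5426, 0.2051, 0.1395]
eef_rot: [0.03, 0.703, -0.024, 0.71]
contact_force: [-0.6, -0.1, -1.3]
opening: 0.359
```

```bash
python3 - <<'E'
from h import *
go((.5517,.4114,.14),85.6)
E
```

```text
t 12.3 tcp [0.5426 0.2051 0.1395] jaw 85.7 tilt -0.9999 q7 0.75 open 0.359
  delta [ 0.13 20.64 -0.64] yaw 0.001 rows 5.0
   world cm +x [0.011 0.075 0.997]
   world cm +y [ 0.008  0.997 -0.075]
   world cm +z [-1.     0.009  0.01 ]
```

Emit:
apply_moves([
  [0,2,0],
  [0,5,-0.2],
  [0,8.5,-0.3],
  [0,12,-0.4],
  [0,15.5,-0.5],
  [0,18.5,-0.6],
  [0,20.4,-0.65],
  [0,20.65,-0.65],
  [0,20.65,-0.65],
  [0,20.65,-0.65],
], yaw=[0,0,0,0,0,0,0,0,0,0], gripper=[28,28,28,28,28,28,28,28,28,28])

```text
clock: 13.13
tool_pos: [0.5514, 0.4091, 0.1395]
eef_rot: [0.029, 0.703, -0.025, 0.71]
contact_force: [0.7, -0.1, -1.1]
opening: 0.357
```

```bash
python3 - <<'E'
from h import *
go((.5517,.4114,.065),85.6)
c=camera_params("wrist");im=snapshot("wrist");cv2.imwrite("pics/w9.png",im[:,:,::-1]);np.save("w9.npy",c,allow_pickle=True)
for n,P in dict(R=(.4798,.4169,.018),D=(.5517,.4114,.018),S1=(.5461,.3396,.018),S2=(.4743,.3451,.018)).items(): print(n,proj(c,[P]).round(0))
E
```

```text
t 13.13 tcp [0.5514 0.4091 0.1395] jaw 85.6 tilt -0.9999 q7 0.57 open 0.357
  delta [ 7.46  0.19 -0.05] yaw 0.001 rows 1.8
   world cm +x [0.009 0.076 0.997]
   world cm +y [ 0.004  0.997 -0.076]
   world cm +z [-1.     0.005  0.009]
R [[260.  96.]]
D [[259. 183.]]
S1 [[176. 183.]]
S2 [[168.  96.]]
```

View pics/w9.png

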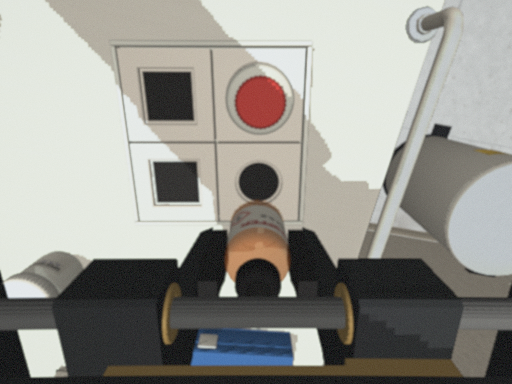

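Emit:
apply_moves([
  [2,0.2,-0.05],
  [4,0.2,-0.05],
  [6,0.2,-0.05],
  [7.2,0.2,-0.05],
  [7.7,0.2,-0.05],
  [7.7,0.2,-0.05],
  [7.7,0.2,-0.05],
  [7.7,0.2,-0.05],
], yaw=[0,0,0,0,0,0,0,0], gripper=[28,28,28,28,28,28,28,28])

```text
clock: 13.85
tool_pos: [0.5531, 0.4113, 0.0643]
eef_rot: [0.03, 0.703, -0.025, 0.711]
contact_force: [0.5, 0.2, -0.4]
opening: 0.361
```

```bash
python3 - <<'E'
from h import *
go((.551,.4114,.053),85.6)
c=camera_params("wrist");im=snapshot("wrist");cv2.imwrite("pics/w10.png",im[:,:,::-1])
print(proj(c,[(.5517,.4114,.018),(.5317,.4114,.018)]))
im=snapshot("scene");cv2.imwrite("pics/scene7.png",cv2.resize(im[160:260,160:260,::-1],None,fx=6,fy=6,interpolation=2))
E
```

```text
t 13.85 tcp [0.5531 0.4113 0.0643] jaw 85.5 tilt -0.9999 q7 0.55 open 0.361
  delta [ 1.13 -0.01 -0.22] yaw -0.001 rows 0.3
   world cm +x [0.011 0.078 0.997]
   world cm +y [ 0.006  0.997 -0.078]
   world cm +z [-1.     0.007  0.011]
[[257.01517682 217.09477458]
 [254.47641932 187.30871131]]
```

View pics/w10.png

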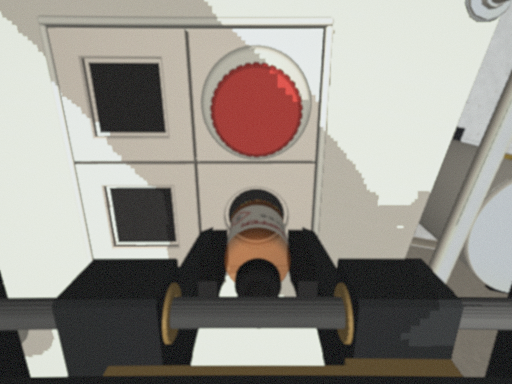

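View pics/scene7.png

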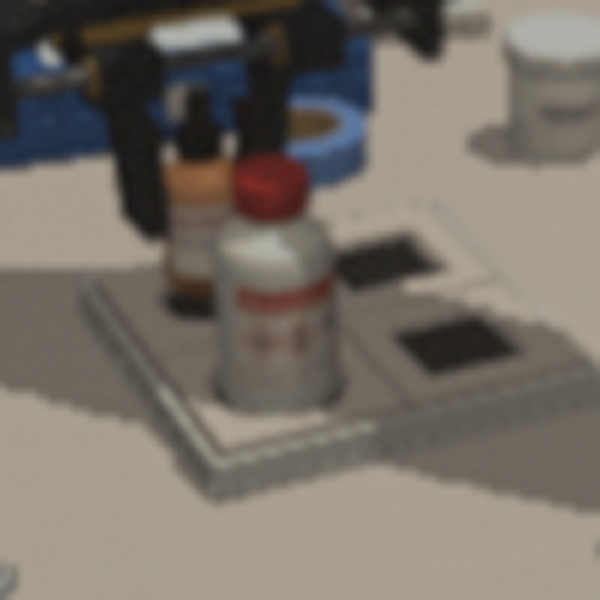

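Emit:
apply_moves([
  [0.2,0,-0.2],
  [0.5,0,-0.2],
  [0.8,0,-0.2],
  [1.1,0,-0.2],
  [1.15,0,-0.2],
  [1.2,0,-0.2],
  [1.25,0,-0.2],
  [1.25,0,-0.2],
], yaw=[0,0,0,0,0,0,0,0], gripper=[28,28,28,28,28,28,28,28])

```text
clock: 14.62
tool_pos: [0.5511, 0.4116, 0.0531]
eef_rot: [0.03, 0.703, -0.025, 0.711]
contact_force: [-2.7, -2.6, 10.2]
opening: 0.357
```

```bash
python3 - <<'E'
from h import *
go((.551,.4114,.053),85.6)
print(get_state()['contact_force'])
c=camera_params("wrist");im=snapshot("wrist");cv2.imwrite("pics/w11.png",im[:,:,::-1])
E
```

```text
t 14.62 tcp [0.5511 0.4116 0.0531] jaw 85.6 tilt -0.9999 q7 0.54 open 0.357
  delta [ 0.01 -0.02 -0.01] yaw -0.001 rows 0.0
   world cm +x [0.012 0.077 0.997]
   world cm +y [ 0.005  0.997 -0.078]
   world cm +z [-1.     0.006  0.011]
[-2.65559682 -2.6264854  10.23004633]
```

View pics/w11.png

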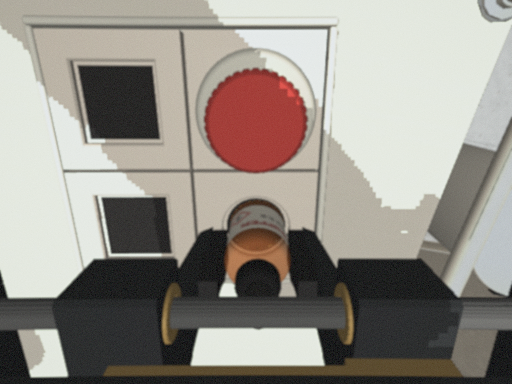

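Emit:
apply_moves([
  [-0.05,0,0],
  [-0.05,0,0],
  [-0.05,0,0],
  [-0.05,0,0],
  [-2,0,0],
  [-5,0,0],
  [-9,0,0],
  [-12,0,0],
  [-14,0,0],
  [-14,0,0],
], yaw=[0,0,0,0,0,0,0,0,0,0], gripper=[52,52,52,52,52,52,60,60,65,65])

```text
clock: 15.5
tool_pos: [0.5517, 0.413, 0.1983]
eef_rot: [0.032, 0.7, -0.023, 0.713]
contact_force: [0.5, -1.3, 0.2]
opening: 0.649
```

```bash
python3 - <<'E'
from h import *
c=camera_params("wrist");im=snapshot("wrist");cv2.imwrite("pics/w12.png",im[:,:,::-1])
print(proj(c,[(.5517,.4114,.018),(.4798,.4169,.018)]))
im=snapshot("scene");cv2.imwrite("pics/scene8.png",cv2.resize(im[140:260,160:360,::-1],None,fx=4,fy=4,interpolation=2))
im=snapshot("top");cv2.imwrite("pics/top8.png",im[:,:,::-1])
go((.411,.197,.15),0)
E
```

```text
[[253.66908901 164.33995457]
 [253.27312766  92.30634143]]
t 15.65 tcp [0.549  0.4103 0.192 ] jaw 85.6 tilt -0.9999 q7 0.59 open 0.652
  delta [  3.96 -22.36 -12.14] yaw 1.493 rows 11.9
   world cm +x [0.01  0.077 0.997]
   world cm +y [ 0.004  0.997 -0.077]
   world cm +z [-1.     0.005  0.01 ]
```

View pics/w12.png

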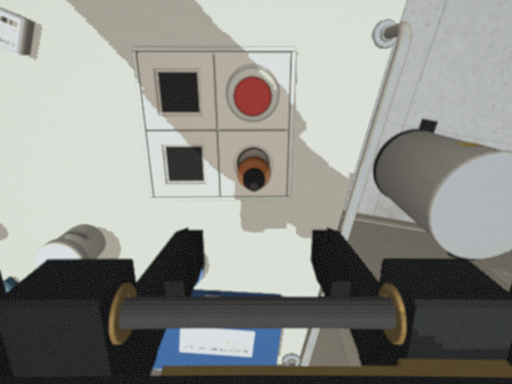

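View pics/scene8.png

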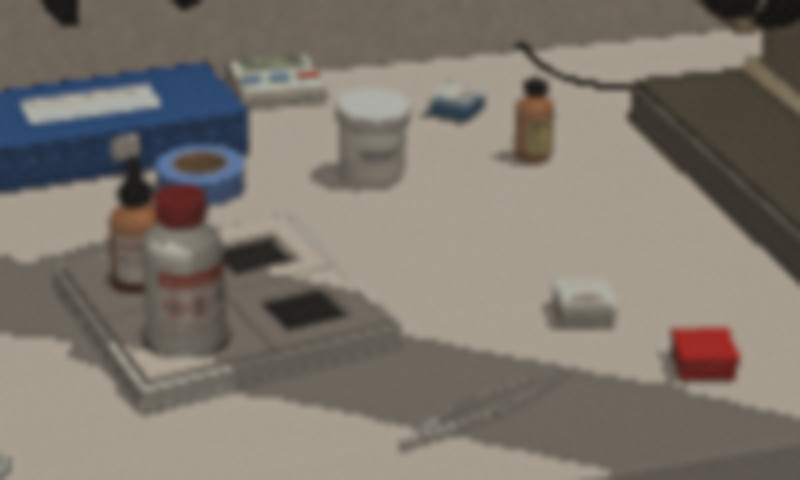

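```bash
python3 - <<'E'
from m2 import *
im=cv2.imread("pics/top0.png")[:,:,::-1].copy();c=camera_params("top")
ce,A,h=blob(red(im),(270,265,315,305));print("red",onz(c,ce,.012),A)
r=cv2.minAreaRect(np.float32(onz(c,h.reshape(-1,2).astype(float),.012)[:,:2])*1000);print(r)
print(onz(c,[[184,267],[337,121]],.0085))
E
```

```text
red [[0.32996937 0.17535726 0.012     ]] 239
((330.1498718261719, 175.3544921875), (31.822402954101562, 31.228715896606445), 61.156455993652344)
[[0.34757142 0.40073203 0.0085    ]
 [0.6950001  0.09823061 0.0085    ]]
```

Emit:
apply_moves([
  [0,-22,-12],
  [0,-22,-12],
  [0,-22,-12],
  [0,-22,-12],
  [0,-22,-12],
  [2,-22,-12],
  [4,-22,-12],
  [4,-22,-12],
  [4,-22,-12],
  [4,-22,-12],
], yaw=[1.98,1.98,1.98,1.98,1.98,1.98,1.98,1.98,1.98,1.98], gripper=[55,55,55,55,55,55,55,55,55,55])

```text
clock: 16.48
tool_pos: [0.4115, 0.1994, 0.148]
eef_rot: [0.44, 0.554, -0.435, 0.557]
contact_force: [1.2, -0.4, -0.0]
opening: 0.552
```

```bash
python3 - <<'E'
from h import *
go((.411,.197,.13),-28)
E
```

```text
t 16.48 tcp [0.4115 0.1994 0.148 ] jaw 13.6 tilt -1.0 q7 -0.18 open 0.552
  delta [ 1.8  -0.12  0.22] yaw 0.725 rows 5.8
   world cm +x [0.008 0.972 0.234]
   world cm +y [ 0.002  0.234 -0.972]
   world cm +z [-1.     0.008  0.   ]
```

Emit:
apply_moves([
  [1,-0.1,0.2],
  [1,-0.1,0.2],
  [1,-0.1,0.2],
  [1,-0.1,0.2],
  [1,-0.1,0.2],
  [1,-0.1,0.2],
  [1,-0.1,0.2],
  [1,-0.1,0.2],
], yaw=[0.725,0.725,0.725,0.725,0.725,0.725,0.725,0.725], gripper=[55,55,55,55,55,55,55,55])

```text
clock: 17.15
tool_pos: [0.4103, 0.1967, 0.137]
eef_rot: [0.607, 0.364, -0.604, 0.366]
contact_force: [0.3, -0.3, 0.1]
opening: 0.551
```

```bash
python3 - <<'E'
from h import *
go((.411,.197,.022),-28)
c=camera_params("wrist");im=snapshot("wrist");cv2.imwrite("pics/w13.png",im[:,:,::-1]);np.save("w13.npy",c,allow_pickle=True)
cv2.imwrite("pics/w13o.png",cv2.resize(ortho(im,c,.017,.361,.461,.147,.247,.0005)[...,::-1],(600,600)))
E
```

```text
t 17.15 tcp [0.4103 0.1967 0.137 ] jaw -27.8 tilt -1.0 q7 -0.57 open 0.551
  delta [ 1.15e+01 -1.00e-02 -4.00e-02] yaw 0.003 rows 2.8
   world cm +x [ 0.006  0.885 -0.466]
   world cm +y [-0.    -0.466 -0.885]
   world cm +z [-1.     0.005 -0.002]
```

View pics/w13.png

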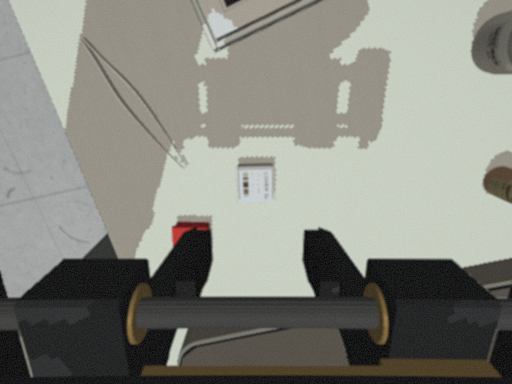

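View pics/w13o.png

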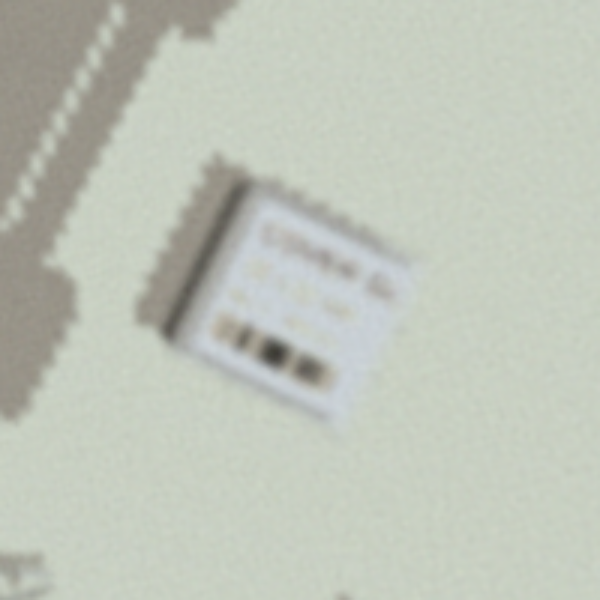

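Emit:
apply_moves([
  [4,0,0],
  [8,0,0],
  [10.5,0,0],
  [11.3,0,0],
  [11.5,0,0],
  [11.5,0,0],
  [11.5,0,0],
  [11.5,0,0],
], yaw=[-0.03,-0.03,-0.03,-0.03,-0.03,-0.03,-0.03,-0.03], gripper=[55,55,55,55,55,55,55,55])

```text
clock: 17.87
tool_pos: [0.4157, 0.199, 0.0264]
eef_rot: [-0.599, -0.372, 0.602, -0.374]
contact_force: [-0.2, 1.0, 1.7]
opening: 0.554
```

```bash
python3 - <<'E'
from h import *
go((.4105,.1973,.022),-26)
c=camera_params("wrist");im=snapshot("wrist");cv2.imwrite("pics/w14.png",im[:,:,::-1])
E
```

```text
t 17.87 tcp [0.4157 0.199  0.0264] jaw -26.3 tilt -1.0 q7 -0.01 open 0.554
  delta [ 0.44 -0.39  0.38] yaw -0.005 rows 0.2
   world cm +x [-0.002  0.896 -0.443]
   world cm +y [-0.004 -0.443 -0.896]
   world cm +z [-1.    -0.001  0.004]
```

View pics/w14.png

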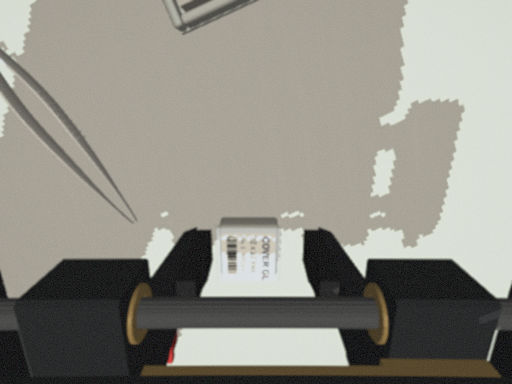

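Emit:
apply_moves([
  [0.2,-0.4,0.4],
  [0.4,-0.4,0.4],
  [0.4,-0.4,0.4],
  [0.4,-0.4,0.4],
  [0.4,-0.4,0.4],
  [0.4,-0.4,0.4],
], yaw=[0,0,0,0,0,0], gripper=[55,55,55,55,55,55])

```text
clock: 18.42
tool_pos: [0.4133, 0.1987, 0.025]
eef_rot: [-0.597, -0.373, 0.604, -0.374]
contact_force: [0.0, 0.2, 0.0]
opening: 0.548
```

```bash
python3 - <<'E'
from h import *
go((.4105,.1973,.022),-26)
s=get_state();print(np.round(s['q'],2),s['contact_force'])
c=camera_params("wrist");im=snapshot("wrist");cv2.imwrite("pics/w15.png",im[:,:,::-1])
cv2.imwrite("pics/w15o.png",cv2.resize(ortho(im,c,.017,.381,.441,.167,.227,.0005)[...,::-1],(600,600)))
E
```

```text
t 18.42 tcp [0.4133 0.1987 0.025 ] jaw -26.3 tilt -1.0 q7 -0.01 open 0.548
  delta [ 0.3  -0.19  0.24] yaw -0.005 rows 0.1
   world cm +x [-0.007  0.897 -0.443]
   world cm +y [-0.006 -0.443 -0.897]
   world cm +z [-1.    -0.004  0.008]
[-0.58  0.94  0.05  2.19 -1.    0.04 -0.01] [0.04047961 0.1896309  0.00444289]
```

View pics/w15.png

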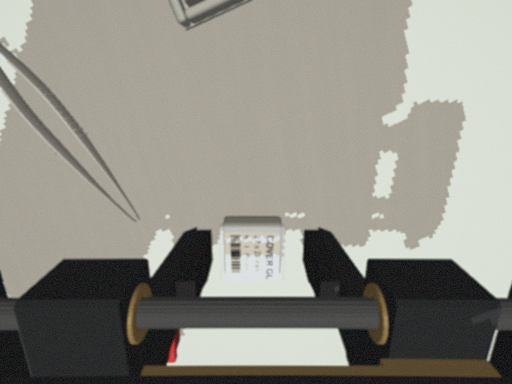

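View pics/w15o.png

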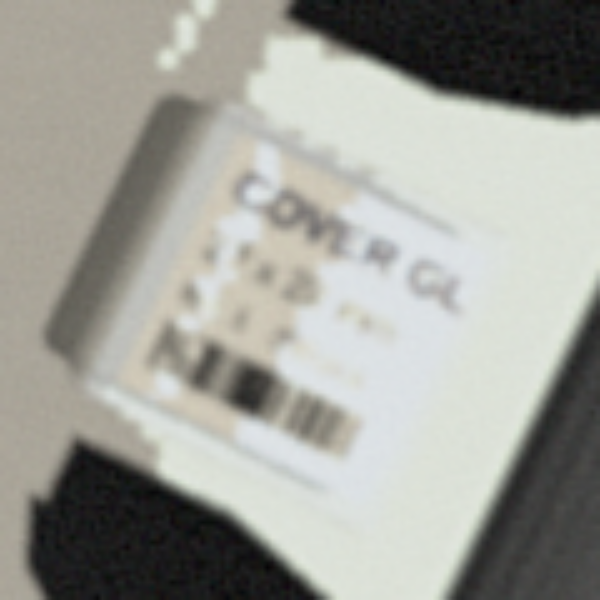

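Emit:
apply_moves([
  [0.3,-0.2,0.2],
  [0.3,-0.2,0.2],
  [0.3,-0.2,0.2],
  [0.3,-0.2,0.2],
  [0.3,-0.2,0.2],
  [0.3,-0.2,0.2],
  [0.3,-0.2,0.2],
  [0.3,-0.2,0.2],
], yaw=[0,0,0,0,0,0,0,0], gripper=[28,28,28,28,28,28,28,28], force=12)

```text
clock: 19.13
tool_pos: [0.4123, 0.1985, 0.0234]
eef_rot: [-0.596, -0.373, 0.605, -0.374]
contact_force: [-0.1, 0.1, -0.5]
opening: 0.373
```

```bash
python3 - <<'E'
from h import *
go((.4105,.1973,.022),-26)
s=get_state();print(np.round(s['q'],2),s['contact_force'])
E
```

```text
t 19.13 tcp [0.4123 0.1985 0.0234] jaw -26.3 tilt -0.9999 q7 -0.01 open 0.373
  delta [ 0.14 -0.11  0.19] yaw -0.005 rows 0.1
   world cm +x [-0.01   0.897 -0.443]
   world cm +y [-0.007 -0.443 -0.897]
   world cm +z [-1.    -0.006  0.011]
[-0.58  0.94  0.05  2.19 -1.    0.04 -0.01] [-0.05796535  0.06839781 -0.52836544]
```

Emit:
apply_moves([
  [-1,0,0],
  [-3,0,0],
  [-6,0,0],
  [-9,0,0],
  [-12,0,0],
  [-13,0,0],
  [-13,0,0],
  [-13,0,0],
], yaw=[0,0,0,0,0,0,0,0], gripper=[28,28,28,28,28,28,28,28])

```text
clock: 19.8
tool_pos: [0.4135, 0.1999, 0.1534]
eef_rot: [-0.596, -0.373, 0.604, -0.374]
contact_force: [-0.5, 0.3, -0.4]
opening: 0.374
```

```bash
python3 - <<'E'
from h import *
go((.4743,.3451,.15),-4.4)
s=get_state();print(np.round(s['q'],2),s['contact_force'])
c=camera_params("wrist");im=snapshot("wrist");cv2.imwrite("pics/w16.png",im[:,:,::-1])
p=s['tool_pos'];M=R.from_quat(s['eef_rot']).as_matrix()
for dx,dy,dz in((0,0,0),(0,0,.0025),(0,.017,.017),(0,-.017,.017)): print(proj(c,[p+M@np.array([dx-.006,dy,dz])]).round(0))
E
```

```text
t 19.8 tcp [0.4135 0.1999 0.1534] jaw -26.2 tilt -0.9999 q7 -0.16 open 0.374
  delta [  0.19  -0.96 -15.72] yaw -0.381 rows 3.8
   world cm +x [-0.009  0.897 -0.442]
   world cm +y [-0.007 -0.442 -0.897]
   world cm +z [-1.    -0.005  0.01 ]
[-0.86  0.73  0.51  2.16 -0.81  0.46 -0.16] [-0.50860372  0.28721043 -0.39347441]
[[257. 265.]]
[[257. 270.]]
[[292. 296.]]
[[222. 296.]]
```

View pics/w16.png

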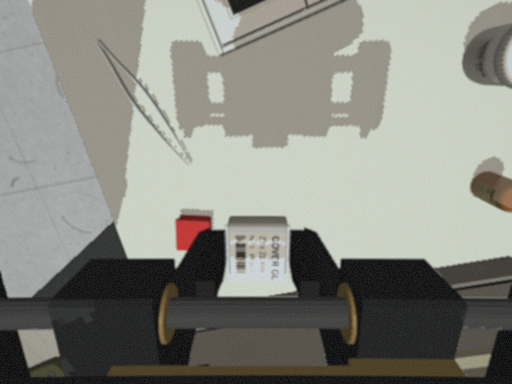

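```bash
python3 - <<'E'
from h import *
s=get_state();c=camera_params("wrist");p=s['tool_pos'];M=R.from_quat(s['eef_rot']).as_matrix()
for off in(0,.0025,.005):
    print(off,proj(c,[p+M@np.array([.0064,y,z+off]) for y,z in((-.017,-.017),(.017,-.017),(.017,.017),(-.017,.017))]).round(0).tolist(), "bottom near",proj(c,[p+M@np.array([.0234,0,-.016+off])]).round(0).tolist())
im=cv2.imread("pics/w16.png")[200:310,200:320];cv2.imwrite("pics/w16z.png",cv2.resize(im,None,fx=6,fy=5,interpolation=2))
E
```

```text
0 [[223.0, 221.0], [292.0, 221.0], [289.0, 280.0], [225.0, 280.0]] bottom near [[257.0, 210.0]]
0.0025 [[223.0, 226.0], [291.0, 226.0], [289.0, 285.0], [225.0, 285.0]] bottom near [[257.0, 214.0]]
0.005 [[223.0, 231.0], [291.0, 231.0], [289.0, 289.0], [225.0, 289.0]] bottom near [[257.0, 218.0]]
```

View pics/w16z.png

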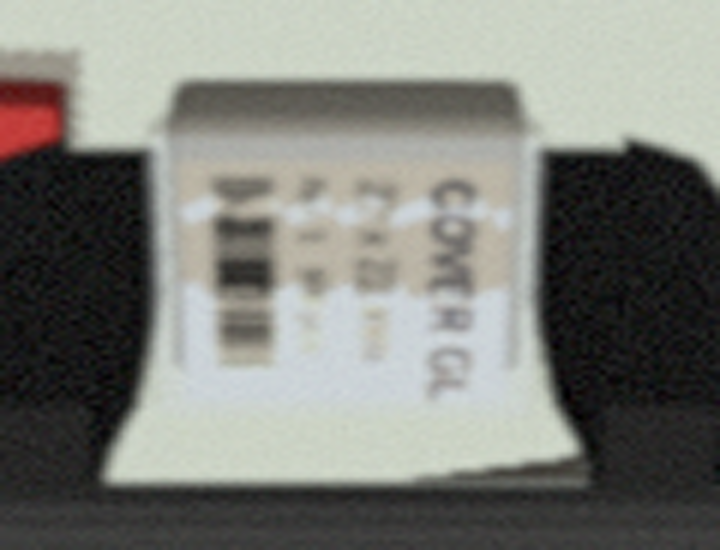

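```bash
python3 - <<'E'
from h import *
go((.4745,.3476,.14),-4.4)
E
```

```text
t 19.85 tcp [0.413  0.1997 0.1528] jaw -26.2 tilt -0.9999 q7 -0.16 open 0.379
  delta [  1.1   -1.02 -16.  ] yaw -0.381 rows 3.9
   world cm +x [-0.011  0.897 -0.442]
   world cm +y [-0.007 -0.442 -0.897]
   world cm +z [-1.    -0.007  0.011]
```

Emit:
apply_moves([
  [0.2,-0.1,-2],
  [0.4,-0.3,-5],
  [0.6,-0.5,-8.5],
  [0.8,-0.8,-12],
  [1,-1,-15],
  [1.1,-1,-16],
  [1.1,-1,-16],
  [1.1,-1,-16],
  [1.1,-1,-16],
], yaw=[-0.05,-0.12,-0.2,-0.28,-0.35,-0.38,-0.38,-0.38,-0.38], gripper=[28,28,28,28,28,28,28,28,28])

```text
clock: 20.6
tool_pos: [0.474, 0.3453, 0.1391]
eef_rot: [-0.514, -0.48, 0.526, -0.479]
contact_force: [-0.3, -0.8, 0.2]
opening: 0.379
```

```bash
python3 - <<'E'
from h import *
go((.4745,.3476,.14),-4.4)
s=get_state();print(np.round(s['q'],2))
c=camera_params("wrist");im=snapshot("wrist");cv2.imwrite("pics/w17.png",im[:,:,::-1])
im=snapshot("scene");cv2.imwrite("pics/scene9.png",im[:,:,::-1])
E
```

```text
t 20.6 tcp [0.474  0.3453 0.1391] jaw -4.7 tilt -0.9999 q7 -0.18 open 0.379
  delta [-0.09  0.03 -0.23] yaw -0.005 rows 0.1
   world cm +x [-0.013  0.997 -0.081]
   world cm +y [-0.009 -0.081 -0.997]
   world cm +z [-1.    -0.012  0.01 ]
[-0.99  0.87  0.52  1.79 -0.65  0.68 -0.18]
```

View pics/w17.png

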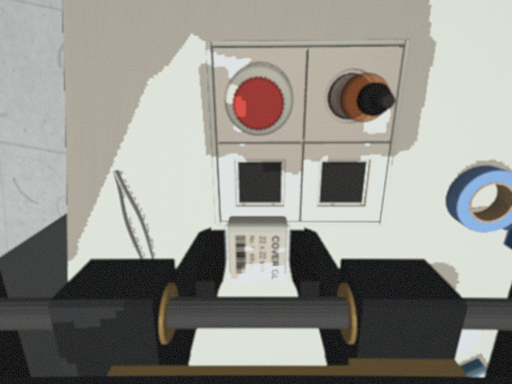

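View pics/scene9.png

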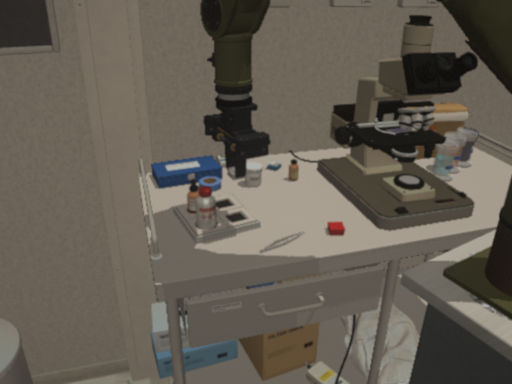

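Emit:
apply_moves([
  [2,0,-0.25],
  [4,0,-0.25],
  [6.5,0,-0.25],
  [8,0,-0.25],
  [8.8,0,-0.25],
  [8.8,0,-0.25],
  [8.8,0,-0.25],
  [8.8,0,-0.25],
], yaw=[0,0,0,0,0,0,0,0], gripper=[28,28,28,28,28,28,28,28])

```text
clock: 21.37
tool_pos: [0.4742, 0.3472, 0.0529]
eef_rot: [-0.515, -0.48, 0.525, -0.479]
contact_force: [0.5, 0.3, 0.4]
opening: 0.381
```

```bash
python3 - <<'E'
from h import *
go((.4745,.3476,.0374),-4.4)
s=get_state();print(np.round(s['q'],2),s['contact_force'])
c=camera_params("wrist");im=snapshot("wrist");cv2.imwrite("pics/w18.png",im[:,:,::-1])
im=snapshot("scene");cv2.imwrite("pics/scene10.png",cv2.resize(im[160:260,160:260,::-1],None,fx=6,fy=6,interpolation=2))
E
```

```text
t 21.37 tcp [0.4742 0.3472 0.0529] jaw -4.7 tilt -0.9999 q7 -0.11 open 0.381
  delta [ 1.55  0.04 -0.05] yaw -0.005 rows 0.4
   world cm +x [-0.011  0.997 -0.082]
   world cm +y [-0.008 -0.082 -0.997]
   world cm +z [-1.    -0.01   0.009]
[-0.93  0.99  0.41  1.81 -0.74  0.52 -0.11] [0.50788977 0.28558758 0.41421871]
```

View pics/w18.png

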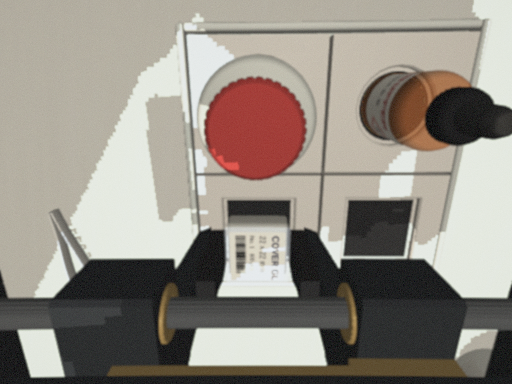

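View pics/scene10.png

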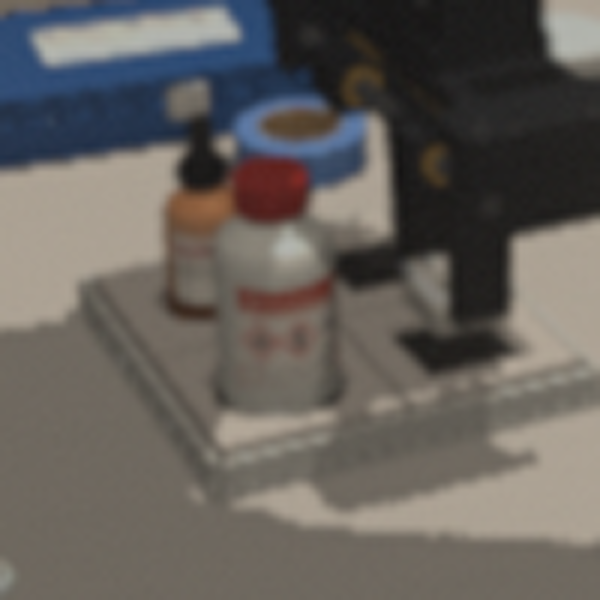

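Emit:
apply_moves([
  [0.3,0.03,-0.05],
  [0.6,0.03,-0.05],
  [0.9,0.03,-0.05],
  [1.2,0.03,-0.05],
  [1.4,0.03,-0.05],
  [1.5,0.03,-0.05],
  [1.6,0.03,-0.05],
  [1.65,0.03,-0.05],
  [1.65,0.03,-0.05],
], yaw=[0,0,0,0,0,0,0,0,0], gripper=[28,28,28,28,28,28,28,28,28])

```text
clock: 22.22
tool_pos: [0.4741, 0.3478, 0.0372]
eef_rot: [-0.515, -0.48, 0.525, -0.478]
contact_force: [-1.7, -1.1, 7.3]
opening: 0.377
```

```bash
python3 - <<'E'
from h import *
go((.4745,.3476,.0374),-4.4)
s=get_state();print(np.round(s['q'],2),s['contact_force'])
c=camera_params("wrist");im=snapshot("wrist");cv2.imwrite("pics/w19.png",im[:,:,::-1])
E
```

```text
t 22.22 tcp [0.4741 0.3478 0.0372] jaw -4.7 tilt -0.9999 q7 -0.1 open 0.377
  delta [-0.02  0.05  0.01] yaw -0.005 rows 0.0
   world cm +x [-0.011  0.997 -0.081]
   world cm +y [-0.007 -0.081 -0.997]
   world cm +z [-1.    -0.011  0.008]
[-0.92  1.01  0.39  1.81 -0.75  0.49 -0.1 ] [-1.73429837 -1.08076069  7.33833012]
```

View pics/w19.png

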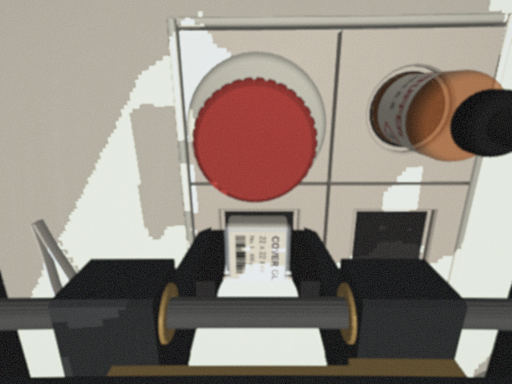

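Emit:
apply_moves([
  [-0.05,0,0],
  [-0.05,0,0],
  [-0.05,0,0],
  [-0.05,0,0],
  [-1,0,0],
  [-4,0,0],
  [-8,0,0],
  [-12,0,0],
  [-15,0,0],
  [-15,0,0],
], yaw=[0,0,0,0,0,0,0,0,0,0], gripper=[48,48,48,48,48,50,55,55,55,55])

```text
clock: 23.1
tool_pos: [0.4794, 0.35, 0.1939]
eef_rot: [-0.519, -0.479, 0.521, -0.479]
contact_force: [1.3, 0.1, -0.1]
opening: 0.55
```

```bash
python3 - <<'E'
from h import *
go((.694,.098,.15),-55)
go((.694,.098,.15),33)
s=get_state();print(np.round(s['q'],2),s['contact_force'])
c=camera_params("wrist");im=snapshot("wrist");cv2.imwrite("pics/w20.png",im[:,:,::-1])
E
```

```text
t 23.1 tcp [0.4794 0.35   0.1939] jaw -4.7 tilt -1.0 q7 -0.23 open 0.55
  delta [ 4.4  23.46 23.34] yaw 0.878 rows 8.0
   world cm +x [-0.001  0.997 -0.082]
   world cm +y [-0.001 -0.082 -0.997]
   world cm +z [-1.    -0.001  0.001]
t 23.1 tcp [0.4794 0.35   0.1939] jaw -4.7 tilt -1.0 q7 -0.23 open 0.55
  delta [ 4.4  23.46 23.34] yaw -0.658 rows 8.0
   world cm +x [-0.001  0.997 -0.082]
   world cm +y [-0.001 -0.082 -0.997]
   world cm +z [-1.    -0.001  0.001]
[-1.03  0.8   0.59  1.74 -0.6   0.79 -0.23] [ 1.30429491  0.06891386 -0.10244993]
```

View pics/w20.png

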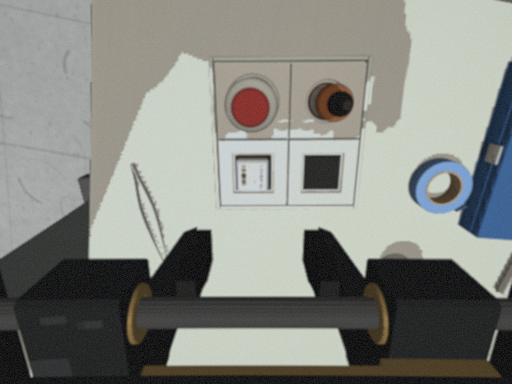

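Emit:
apply_moves([
  [3,23.4,23.3],
  [3,23.4,23.3],
  [3,23.4,23.3],
  [3,23.4,23.3],
  [3,23.4,23.3],
  [3,23.4,23.3],
  [3,23.4,23.3],
  [3,23.4,23.3],
  [3,23.4,23.3],
  [3,23.4,23.3],
], yaw=[-0.66,-0.66,-0.66,-0.66,-0.66,-0.66,-0.66,-0.66,-0.66,-0.66], gripper=[55,55,55,55,55,55,55,55,55,55])

```text
clock: 23.98
tool_pos: [0.6919, 0.0941, 0.1588]
eef_rot: [0.335, 0.622, -0.341, 0.62]
contact_force: [-0.3, 0.4, -0.2]
opening: 0.546
```

```bash
python3 - <<'E'
from h import *
go((.694,.098,.15),33)
s=get_state();print(np.round(s['q'],2))
c=camera_params("wrist");im=snapshot("wrist");cv2.imwrite("pics/w21.png",im[:,:,::-1])
cv2.imwrite("pics/w21o.png",cv2.resize(ortho(im,c,.017,.644,.744,.048,.148,.0005)[...,::-1],(600,600)))
im=snapshot("scene");cv2.imwrite("pics/scene11.png",im[:,:,::-1])
E
```

```text
t 23.98 tcp [0.6919 0.0941 0.1588] jaw 32.8 tilt -1.0 q7 0.65 open 0.546
  delta [ 0.88  0.39 -0.22] yaw -0.003 rows 0.2
   world cm +x [-0.007  0.84   0.542]
   world cm +y [-0.005  0.542 -0.84 ]
   world cm +z [-1.    -0.009  0.001]
[-0.36  0.93  0.34  1.41 -0.35  0.88  0.65]
```

View pics/w21.png

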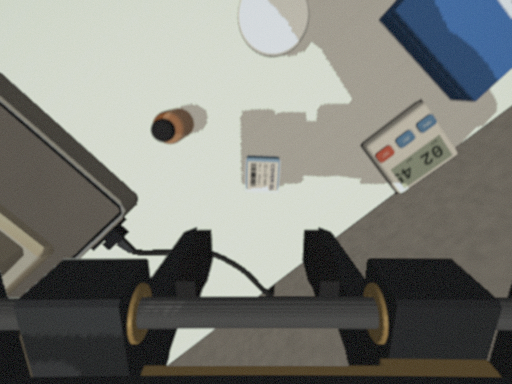

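View pics/w21o.png

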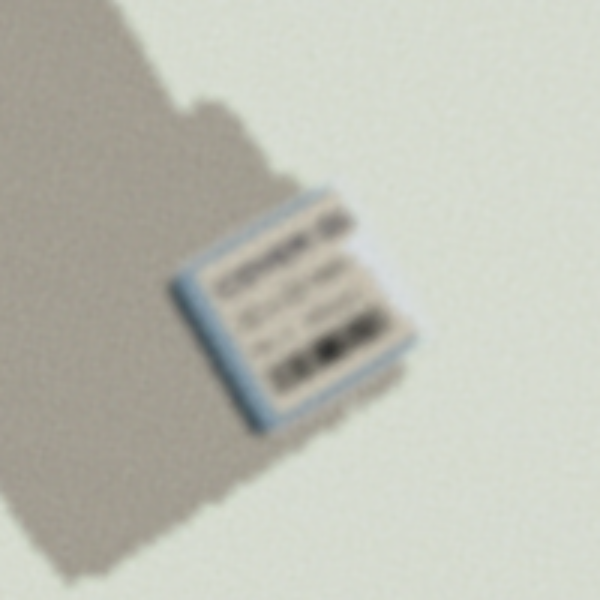

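View pics/scene11.png

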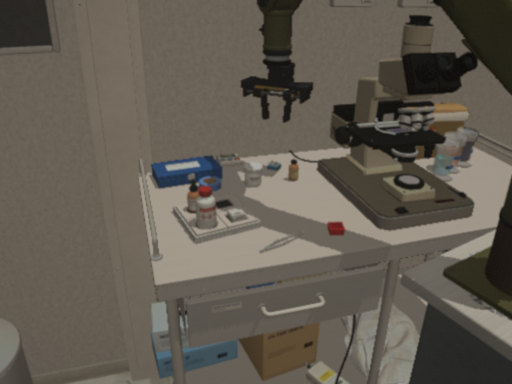

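```bash
python3 - <<'E'
from h import *
go((.6932,.0975,.06),29.5)
E
```

```text
t 24.08 tcp [0.6905 0.0995 0.1593] jaw 33.2 tilt -1.0 q7 0.65 open 0.549
  delta [9.92 0.19 0.34] yaw 0.064 rows 2.4
   world cm +x [-0.008  0.837  0.547]
   world cm +y [-0.002  0.547 -0.837]
   world cm +z [-1.    -0.008 -0.003]
```

Emit:
apply_moves([
  [4,0.15,0.3],
  [8,0.15,0.3],
  [10,0.15,0.3],
  [10,0.15,0.3],
  [10,0.15,0.3],
  [10,0.15,0.3],
], yaw=[0.064,0.064,0.064,0.064,0.064,0.064], gripper=[55,55,55,55,55,55])

```text
clock: 24.58
tool_pos: [0.6934, 0.099, 0.061]
eef_rot: [0.354, 0.613, -0.357, 0.61]
contact_force: [0.7, 0.1, 1.0]
opening: 0.549
```

```bash
python3 - <<'E'
from h import *
go((.6932,.0975,.022),29.5)
s=get_state();print(np.round(s['q'],2))
c=camera_params("wrist");im=snapshot("wrist");cv2.imwrite("pics/w22.png",im[:,:,::-1])
cv2.imwrite("pics/w22o.png",cv2.resize(ortho(im,c,.017,.663,.723,.068,.128,.0002)[...,::-1],(600,600)))
E
```

```text
t 24.58 tcp [0.6934 0.099  0.061 ] jaw 29.6 tilt -1.0 q7 0.63 open 0.549
  delta [ 3.9  -0.07  0.12] yaw 0.002 rows 0.9
   world cm +x [-0.006  0.869  0.494]
   world cm +y [-0.001  0.494 -0.869]
   world cm +z [-1.    -0.006 -0.002]
[-0.35  1.05  0.3   1.44 -0.4   0.72  0.63]
```

View pics/w22.png

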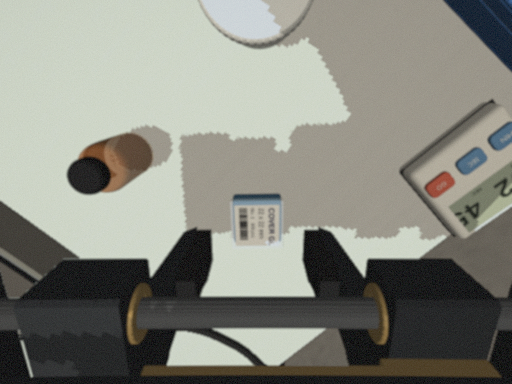

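View pics/w22o.png

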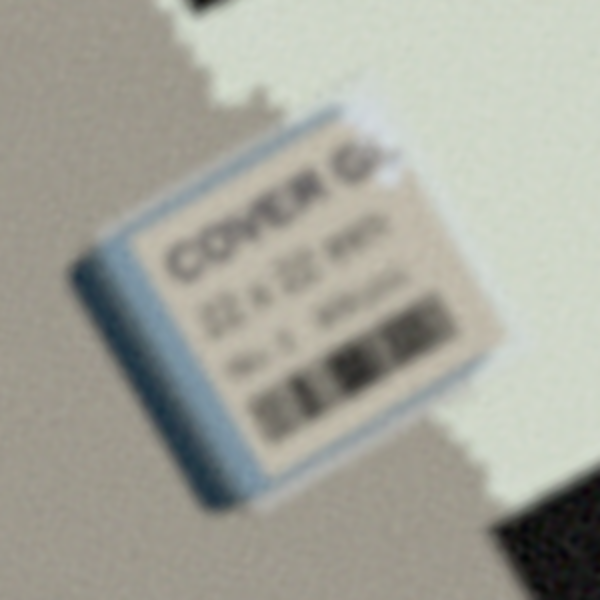

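Emit:
apply_moves([
  [1.5,-0.1,0.17],
  [3,-0.1,0.17],
  [3.8,-0.1,0.17],
  [3.9,-0.1,0.17],
  [3.9,-0.1,0.17],
  [3.9,-0.1,0.17],
  [3.9,-0.1,0.17],
], yaw=[-0.015,-0.015,-0.015,-0.015,-0.015,-0.015,-0.015], gripper=[55,55,55,55,55,55,55])

```text
clock: 25.22
tool_pos: [0.6942, 0.0965, 0.023]
eef_rot: [0.35, 0.615, -0.352, 0.613]
contact_force: [0.6, -0.4, 0.4]
opening: 0.55
```

```bash
python3 - <<'E'
from h import *
go((.6933,.097,.022),30.5)
E
```

```text
t 25.22 tcp [0.6942 0.0965 0.023 ] jaw 30.4 tilt -1.0 q7 0.66 open 0.55
  delta [ 0.1  -0.05 -0.09] yaw -0.001 rows 0.0
   world cm +x [-0.004  0.862  0.506]
   world cm +y [-0.001  0.506 -0.862]
   world cm +z [-1.    -0.004 -0.001]
```

Emit:
apply_moves([
  [0.1,-0.05,-0.1],
  [0.1,-0.05,-0.1],
  [0.1,-0.05,-0.1],
  [0.1,-0.05,-0.1],
  [0.1,-0.05,-0.1],
  [0.1,-0.05,-0.1],
  [0.1,-0.05,-0.1],
  [0.1,-0.05,-0.1],
], yaw=[0,0,0,0,0,0,0,0], gripper=[55,55,28,28,28,28,28,28], force=12)

```text
clock: 25.88
tool_pos: [0.6933, 0.0972, 0.0221]
eef_rot: [0.35, 0.615, -0.352, 0.613]
contact_force: [-1.5, 0.2, 1.6]
opening: 0.381
```

Emit:
apply_moves([
  [-1,0,0],
  [-3,0,0],
  [-6,0,0],
  [-9,0,0],
  [-12,0,0],
  [-12,0,0],
  [-12,0,0],
], yaw=[0,0,0,0,0,0,0], gripper=[28,28,28,28,28,28,28])

```text
clock: 26.47
tool_pos: [0.6952, 0.0973, 0.145]
eef_rot: [0.351, 0.613, -0.351, 0.614]
contact_force: [-0.6, 0.0, -1.0]
opening: 0.385
```

```bash
python3 - <<'E'
from h import *
go((.5461,.3396,.15),-4.4)
s=get_state();c=camera_params("wrist");im=snapshot("wrist");cv2.imwrite("pics/w23.png",im[:,:,::-1])
p=s['tool_pos'];M=R.from_quat(s['eef_rot']).as_matrix()
for off in(-.002,0,.0025):
    print(off,proj(c,[p+M@np.array([.005,y,z+off]) for y,z in((-.017,-.017),(.017,-.017),(.017,.017),(-.017,.017))]).round(0).tolist(), "bottom near",proj(c,[p+M@np.array([.022,0,-.016+off])]).round(0).tolist())
cv2.imwrite("pics/w23z.png",cv2.resize(im[200:310,200:320,::-1],None,fx=6,fy=5,interpolation=2))
E
```

```text
t 26.47 tcp [0.6952 0.0973 0.145 ] jaw 30.4 tilt -1.0 q7 0.62 open 0.385
  delta [ -0.54  -0.58 -28.45] yaw 0.608 rows 6.8
   world cm +x [0.001 0.862 0.506]
   world cm +y [-0.001  0.506 -0.862]
   world cm +z [-1.     0.001  0.001]
-0.002 [[223.0, 219.0], [292.0, 219.0], [290.0, 279.0], [225.0, 279.0]] bottom near [[257.0, 208.0]]
0 [[223.0, 223.0], [292.0, 223.0], [290.0, 282.0], [225.0, 282.0]] bottom near [[257.0, 211.0]]
0.0025 [[223.0, 227.0], [292.0, 227.0], [290.0, 286.0], [225.0, 286.0]] bottom near [[257.0, 215.0]]
```

View pics/w23z.png

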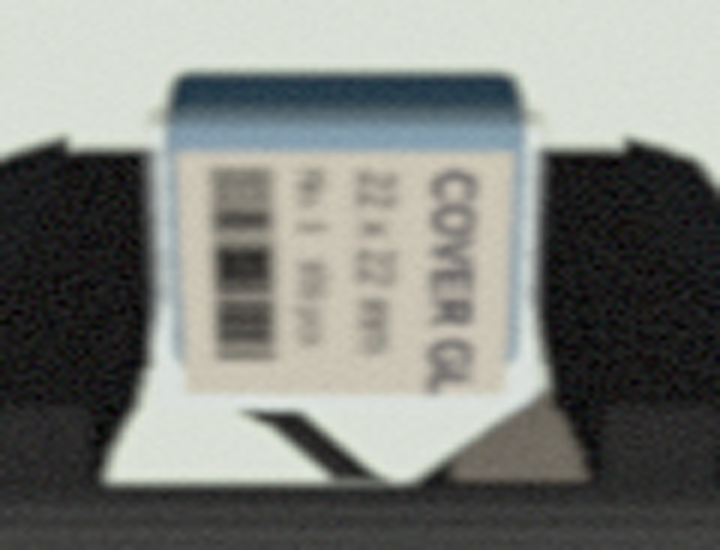

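Emit:
apply_moves([
  [-0.1,0,-2],
  [-0.2,-0.1,-5],
  [-0.3,-0.2,-8.5],
  [-0.4,-0.3,-12],
  [-0.5,-0.4,-15.5],
  [-0.5,-0.5,-19],
  [-0.5,-0.6,-22.5],
  [-0.5,-0.6,-26],
  [-0.5,-0.6,-28],
  [-0.5,-0.6,-28.5],
], yaw=[0.05,0.11,0.18,0.25,0.32,0.39,0.46,0.53,0.58,0.608], gripper=[28,28,28,28,28,28,28,28,28,28])

```text
clock: 27.35
tool_pos: [0.5394, 0.3457, 0.1457]
eef_rot: [-0.515, -0.484, 0.52, -0.48]
contact_force: [0.1, -0.1, -0.4]
opening: 0.378
```

Emit:
apply_moves([
  [0,0,0],
  [0,0,0],
  [0,0,0],
], yaw=[0,0,0], gripper=[28,28,28])

```text
clock: 27.6
tool_pos: [0.5391, 0.3447, 0.1447]
eef_rot: [-0.515, -0.484, 0.52, -0.48]
contact_force: [-0.3, 0.1, -1.1]
opening: 0.379
```

```bash
python3 - <<'E'
from h import *
go((.5462,.3406,.052),-4.4)
c=camera_params("wrist");im=snapshot("wrist");cv2.imwrite("pics/w24.png",im[:,:,::-1])
print(np.round(get_state()['q'],2))
E
```

```text
t 27.6 tcp [0.5391 0.3447 0.1447] jaw -4.1 tilt -1.0 q7 -0.17 open 0.379
  delta [9.27 0.83 0.34] yaw 0.005 rows 2.2
   world cm +x [-0.01   0.997 -0.072]
   world cm +y [-0.001 -0.072 -0.997]
   world cm +z [-1.    -0.01   0.002]
[-0.91  0.91  0.54  1.62 -0.62  0.79 -0.17]
```

View pics/w24.png

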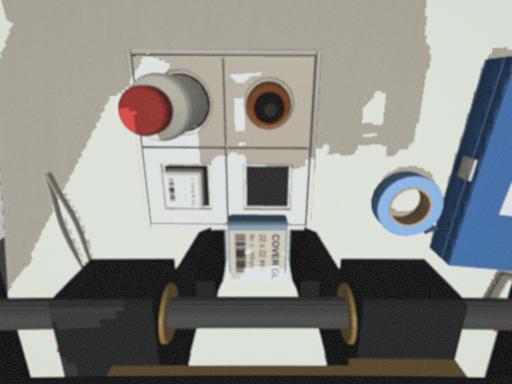

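Emit:
apply_moves([
  [0,0.8,0.35],
  [2,0.8,0.35],
  [4.5,0.8,0.35],
  [7,0.8,0.35],
  [8.7,0.8,0.35],
  [9.2,0.8,0.35],
  [9.2,0.8,0.35],
  [9.2,0.8,0.35],
  [9.2,0.8,0.35],
], yaw=[0,0,0,0,0,0,0,0,0], gripper=[28,28,28,28,28,28,28,28,28])

```text
clock: 28.4
tool_pos: [0.5481, 0.3398, 0.0546]
eef_rot: [-0.516, -0.483, 0.52, -0.48]
contact_force: [0.9, 0.4, 0.3]
opening: 0.376
```

```bash
python3 - <<'E'
from h import *
go((.5462,.3406,.036),-4.4)
c=camera_params("wrist");im=snapshot("wrist");cv2.imwrite("pics/w25.png",im[:,:,::-1])
E
```

```text
t 28.4 tcp [0.5481 0.3398 0.0546] jaw -4.2 tilt -1.0 q7 -0.1 open 0.376
  delta [ 1.86 -0.19 -0.07] yaw 0.003 rows 0.4
   world cm +x [-0.006  0.997 -0.073]
   world cm +y [-0.    -0.073 -0.997]
   world cm +z [-1.    -0.006  0.001]
```

View pics/w25.png

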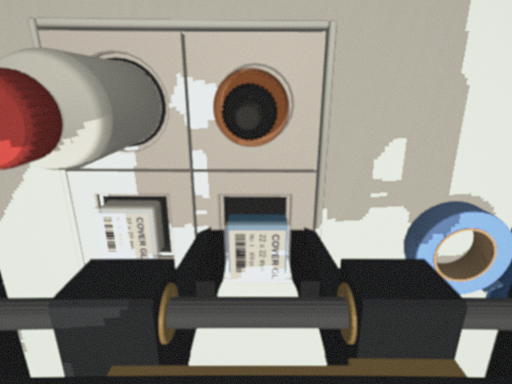

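Emit:
apply_moves([
  [0.3,-0.19,-0.07],
  [0.6,-0.19,-0.07],
  [0.9,-0.19,-0.07],
  [1.2,-0.19,-0.07],
  [1.5,-0.19,-0.07],
  [1.7,-0.19,-0.07],
  [1.85,-0.19,-0.07],
  [1.95,-0.19,-0.07],
  [1.95,-0.19,-0.07],
], yaw=[0,0,0,0,0,0,0,0,0], gripper=[28,28,28,28,28,28,28,28,28])

```text
clock: 29.2
tool_pos: [0.5458, 0.3408, 0.036]
eef_rot: [-0.516, -0.483, 0.52, -0.48]
contact_force: [-2.6, -0.5, 6.9]
opening: 0.38
```

```bash
python3 - <<'E'
from h import *
go((.5462,.3406,.036),-4.4)
print(get_state()['contact_force'])
c=camera_params("wrist");im=snapshot("wrist");cv2.imwrite("pics/w26.png",im[:,:,::-1])
E
```

```text
t 29.2 tcp [0.5458 0.3408 0.036 ] jaw -4.2 tilt -1.0 q7 -0.09 open 0.38
  delta [0.   0.04 0.02] yaw 0.004 rows 0.0
   world cm +x [-0.007  0.997 -0.073]
   world cm +y [ 0.    -0.073 -0.997]
   world cm +z [-1.    -0.007  0.   ]
[-2.61690619 -0.48397959  6.9064236 ]
```

View pics/w26.png

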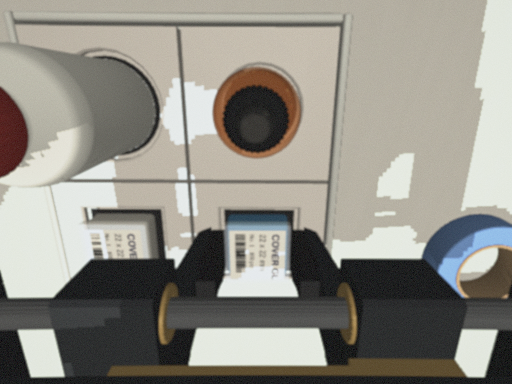

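Seated at the expected height (0.0221 + 0.014). Release and rise.

Emit:
apply_moves([
  [-0.05,0,0],
  [-0.05,0,0],
  [-0.05,0,0],
  [-0.05,0,0],
  [-1,0,0],
  [-4,0,0],
  [-8,0,0],
  [-12,0,0],
  [-16,0,0],
  [-18,0,0],
], yaw=[0,0,0,0,0,0,0,0,0,0], gripper=[46,46,46,46,46,46,50,55,55,55])

```text
clock: 30.08
tool_pos: [0.5492, 0.3408, 0.2218]
eef_rot: [0.519, 0.482, -0.518, 0.48]
contact_force: [0.9, -0.6, -0.4]
opening: 0.557
```

```bash
python3 - <<'E'
from h import *
c=camera_params("wrist");im=snapshot("wrist");cv2.imwrite("pics/w27.png",im[:,:,::-1])
cv2.imwrite("pics/w27o.png",cv2.resize(ortho(im,c,.018,.428,.598,.293,.463,.0005)[...,::-1],(600,600)))
im=snapshot("scene");cv2.imwrite("pics/scene12.png",cv2.resize(im[140:260,160:360,::-1],None,fx=4,fy=4,interpolation=2))
E
```

```text
(no output)
```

View pics/w27.png

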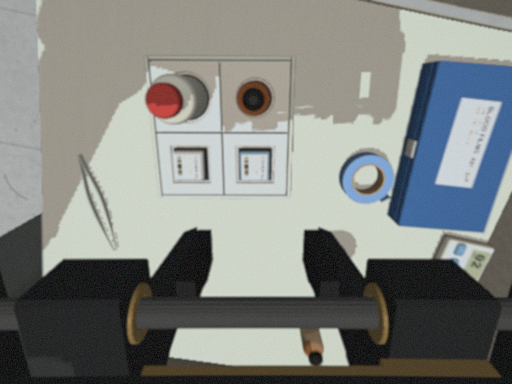

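View pics/scene12.png

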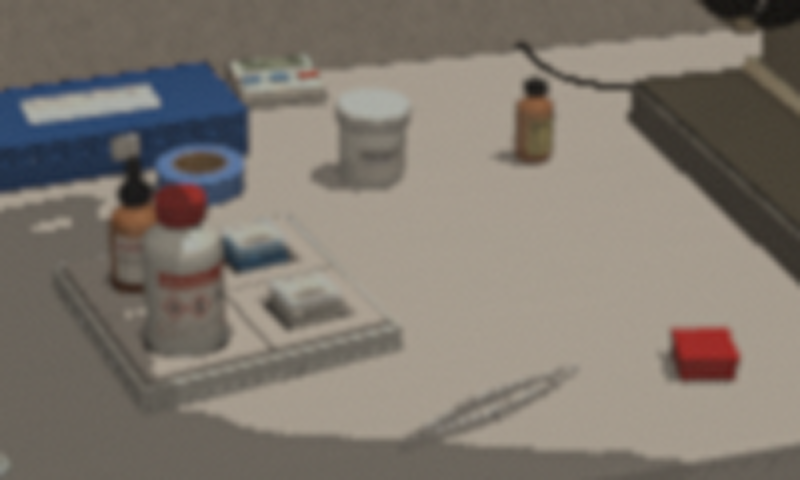

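View pics/w27o.png

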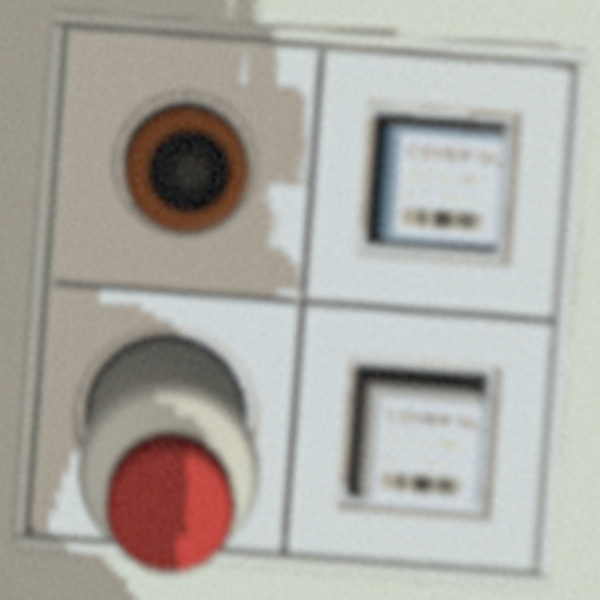

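```bash
python3 -c "
from plant import *
print(finish_job(), get_state()['clock'])"
```

```text
the job is handed in; nothing more can be done
the job is handed in; nothing more can be done
```

The tray is loaded and the job is handed in at about 30 s of the 93 s. I placed the reagent bottle in the large round recess and the dropper bottle in the small round one. The white-based and blue-based cover-glass boxes went into the two square recesses. The look-alike amber bottle, the specimen pot and the red box still stand where they were.

**Seating:** Each item touched down (7–10 N) within 0.3 mm of the height expected for the recess floor, 14 mm above where it was picked up. I released each one only after that.

**Last pictures:** The wrist and scene views show both bottles upright and both boxes level inside their recesses, with the gripper well clear. The white box sits about 2 mm off centre, within its clearance.

**Disagreements:**
- **White box grasp:** the arm hit joint limits there, so I gripped it about 2 mm off centre and allowed for that when placing.
- **Box width:** the gripper opening with the boxes held read about 33 mm, against the stated 34 mm. It made no difference to the fit.

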